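Chocolate-slab display on a pedestal

ROBOT

A 6-joint arm with a two-finger parallel gripper is mounted at the origin on a cart in front of the work surface, level with it; the furniture and walls round the work are solid. World frame = base frame: x ahead of the robot, y to its left, z up, the work surface at z = 0. Lengths are in m, angles in rad, forces in N, time in s.
With the tool pointing down it reaches from about 0.425 to 0.95 m from the base axis. Payload 3.5 kg.
Tool frame: the origin (TCP) lies on the centre line of the jaws, within the pads' length; the fingertips stand 25 mm ahead of it and the grasp point (between the pads) lies 6 mm ahead of it; y points along the fingers, z is the direction in which the jaws open and shut, and the axes are right-handed (so a half turn about y gives the same grasp; the last joint's range is limited). The gripper opens to 85 mm and grips with 20 to 120 N. Pads are 22 mm wide; open, the fingers measure 114 mm over their backs; the gripper's body (76 mm by 85 mm) begins 54 mm behind the grasp point. The pads swing forward as they close: fully open they stand 13 mm farther back than shut.
Start: joints at [-0.15, 0.286, 1.577, -0, 1.279, -0.15], TCP at [0.675, 0, 0.256] pointing down, gripper open.
Joint ranges: [-2.77, 2.77], [-0.9, 2.22], [0.21, 2.48], [-1.53, 4.67], [0.24, 2.81], [-2.84, 2.84]. Speed limits (rad/s): [2.79, 2.79, 3.14, 3.14, 3.14, 3.14].

INTERFACE

Orientations are given as a unit quaternion [x, y, z, w].
In Python, from plant import ctrl gives the robot as it stands.
- The arm moves only by the tool arm_command, never from a script. Its argument "steps" is a list of rows, each an object with "hand": the opening, from 0 (shut) to 1 (fully open); "travel": the shift along the tool's x, y, z in units of 0.3 m (1.0 is 0.3 m), a list of three; "rotation": the turn, a rotation vector about the tool's x, y, z in units of 30 degrees (1.0 is 30 degrees), a list of three. A call has 1 to 20 rows; each row shifts and turns the pose as measured when the row begins, along the tool's axes as they then stand; what a row does not reach is not made up. A row lasts 1/8 s, in which the tool goes at most 62.5 mm and 10.7 degrees, less where a joint would pass 70% of its speed; a pose out of reach is approached as far as the arm can. A call with a number of a shift or a turn outside -1 to 1 is refused whole. A call with a gripper value outside its range is refused whole. The fingers move at their own pace and stop on an object; "grip_force" is the grip in N (left out, the last holds). Time passes only in rows, so rows that do not move let the fingers close. It gives the time, the measured TCP pose, the force and the opening at its end, in the units of the state.
- ctrl.get_state(): the state, without advancing time (a new reading comes with each control period).
- ctrl.read_camera(name): name is "scene" or "side" or "wrist"; returns (picture, depth): 480x640x3 uint8, blue, green, red; 480x640 float32, m along the optical axis (not along the pixel's ray), 0 where there is no reading.
- ctrl.camera_params(name): a dict with "fx", "fy", "cx", "cy" (pixels), "extrinsics" (4x4, takes a point from camera to world coordinates); the wrist camera has in their place "tool_from_camera" (4x4, takes a point from camera to tool coordinates, whose origin is the TCP and whose axes are the tool frame's). Camera axes: x right, y down, z forward; pixel columns grow to the right and rows downward; lengths in m; the calibration is good to about 2 mm. A picture is of the moment at which its call begins: read the wrist's pose just before it. camera_params takes no time and is no camera call.
- ctrl.sign_off(): hands the job in, once; it reports no verdict.
Trained networks look in the newest picture that a camera, given by its name, has taken for a name from the list of things; names that differ only in an ending like _2 or _b are one class to them, and where a whole thing is asked for, a point or a joint stands for the part that bears it (a point fixed in the world has none). Each returns a list of dicts, best first, with "score" (0 to 1); they miss things now and then, are a little off and sometimes report something else, mostly with a low value. They report only what shows in the picture. A call takes as long as a camera call. They do not tell look-alikes from the thing itself.
- ctrl.masks_of(camera, thing): "region" (480x640 bool, what is visible of it) and "at" ([column, row] in pixels, amid what is visible of it).
The state is a dict: "time": time; "qpos": joint angles; "dq": joint speeds; "joint_efforts": joint torques, N m; "eef_pos": TCP position; "tcp_rot": TCP orientation; "contact_force": force on the tool from outside, world axes, zero at the start; "wrist_torque": the same for the moment, N m; "opening": opening from 0.0 (shut) to 1.0 (fully open).
Only numpy, scipy, OpenCV 4.12 (cv2) and the standard library are available. Lean on these libraries where they do the work, as an engineer would, in place of code of your own. Each camera call takes 0.05 s, during which the arm holds its last target.

TASK

Make up the hot-chocolate display on the little wooden pedestal: first take the cocoa shaker off it and stand it upright, fully on the cork coaster. Then stack every chocolate slab there is, flat underside down, in one pile centred on the pedestal; their tops slope, so try each one and turn it until it rests stably and the pile comes out near level. Last, stand the china cup upright, without a visible lean, on the middle of the pile, and leave the other things on the worktop where they are.

Things in the scene. Friction and masses are not known exactly. Their poses are not given: they have to be found in the camera images.
- lump_1_mid (a point): irregular slab of dark cooking chocolate, 124 x 62 mm along own x, y; 0.15-0.3 kg; may be absent. Flat underside; top plane 34 mm above it at the middle, rising to +x by 0.14 rad (thick end +x). Point: its middle, 17 mm above the underside; z out of the top. Parallel upright sides at y = +-31 mm for x = -24..24 mm: grip 62 mm wide there. Rests on slopes under 0.3 rad without sliding.
- lump_2_mid (a point): irregular slab of dark cooking chocolate, 104 x 60 mm along own x, y; 0.15-0.3 kg; may be absent. Flat underside; top plane 30 mm above it at the middle, rising to +x by 0.12 rad (thick end +x). Point: its middle, 15 mm above the underside; z out of the top. Parallel upright sides at y = +-30 mm for x = -24..24 mm: grip 60 mm wide there. Rests on slopes under 0.3 rad without sliding.
- lump_3_mid (a point): irregular slab of dark cooking chocolate, 112 x 56 mm along own x, y; 0.15-0.3 kg; may be absent. Flat underside; top plane 36 mm above it at the middle, rising to +x by 0.10 rad (thick end +x). Point: its middle, 18 mm above the underside; z out of the top. Parallel upright sides at y = +-28 mm for x = -24..24 mm: grip 56 mm wide there. Rests on slopes under 0.3 rad without sliding.
- lump_4_mid (a point): irregular slab of dark cooking chocolate, 98 x 64 mm along own x, y; 0.15-0.3 kg; may be absent. Flat underside; top plane 32 mm above it at the middle, rising to +x by 0.08 rad (thick end +x). Point: its middle, 16 mm above the underside; z out of the top. Parallel upright sides at y = +-32 mm for x = -24..24 mm: grip 64 mm wide there. Rests on slopes under 0.3 rad without sliding.
- stand_top (a point): a small fixed wooden pedestal with a round flat top 110 mm across (an overhanging rim 10 mm thick on a thin stem), 60 mm above the worktop; the point is the centre of the top, z up
- coaster_top (a point): a round cork coaster, 120 mm across and 5 mm thick, fixed on the worktop; the point is the centre of its top, z up
- shaker_mid (a point): a white cocoa shaker, upright cylinder 62 mm across (64 mm at the lid), 110 mm tall, 0.22 kg; at the start it stands on the pedestal. The point is on its axis, half-way up; z along the axis to the lid
- cup_mid (a point): a white china cup, 54 mm tall, 62 mm across the rim (narrowing downwards, about 58 mm at half height) with a foot 42 mm across and an ear on its own -y side; 0.14 kg, empty, upright. The point is on the bowl's axis, half-way up; z up. Grip it across its own x, over the outside of the bowl, near the rim
- kitchen_timer: a white kitchen timer, 78 x 78 x 18 mm, loose on the worktop, leave it alone; origin under its centre
- marker_pen: a marker pen 136 mm long, 13 mm thick, loose near the slabs, leave it alone; origin under its centre
Not all that is in view belongs to the job. Leave any orange or pink look-alike of the part that bears shaker_mid alone.

How it is judged:
On the way, in this order (a step that is already met when the one before it is completed fails the run):
1. the cocoa shaker stands upright on the coaster (horizontal distance between shaker_mid and coaster_top below 0.028 m and z of shaker_mid in the frame of coaster_top below 0.062 m and angle between shaker_mid's own z axis and vertical below 0.1 rad and contact force between cocoa_shaker and the fingers below 0.05 N), for 0.2 s.
2. all the slabs there are rest in one pile on the pedestal (horizontal distance between each of lump_1_mid, lump_2_mid, lump_3_mid, lump_4_mid and stand_top below 0.025 m and z of each of lump_1_mid, lump_2_mid, lump_3_mid, lump_4_mid in the frame of stand_top above 0.008 m and angle between each of lump_1_mid, lump_2_mid, lump_3_mid, lump_4_mid's own z axis and vertical below 0.22 rad and linear speed of each of lump_1, lump_2, lump_3, lump_4 below 0.02 m/s and contact force between each of lump_1, lump_2, lump_3, lump_4 and the fingers below 0.05 N), for 0.3 s.
At the end, for the whole second after the job is handed in: Shaker upright (0.1 rad) within 28 mm of the coaster's centre; middle of every slab within 25 mm (level) of the pedestal's axis, above its top, underside down, tilt under 0.22 rad; cup above all slabs, within 30 mm of that axis, tilt under 0.13 rad; all released and at rest (horizontal distance between shaker_mid and coaster_top below 0.028 m and z of shaker_mid in the frame of coaster_top below 0.062 m and angle between shaker_mid's own z axis and vertical below 0.1 rad and horizontal distance between each of lump_1_mid, lump_2_mid, lump_3_mid, lump_4_mid and stand_top below 0.025 m and z of each of lump_1_mid, lump_2_mid, lump_3_mid, lump_4_mid in the frame of stand_top above 0.008 m and angle between each of lump_1_mid, lump_2_mid, lump_3_mid, lump_4_mid's own z axis and vertical below 0.22 rad and linear speed of each of lump_1, lump_2, lump_3, lump_4, cup below 0.02 m/s and horizontal distance between cup_mid and stand_top below 0.03 m and angle between cup_mid's own z axis and vertical below 0.13 rad and z of cup_mid in the frame of lump_1_mid above 0.03 m and z of cup_mid in the frame of lump_2_mid above 0.03 m and z of cup_mid in the frame of lump_3_mid above 0.03 m and z of cup_mid in the frame of lump_4_mid above 0.03 m); the robot touches nothing.
It fails at once if the kitchen timer is pushed more than 30 mm (distance of kitchen_timer from where it was at the start of the episode above 0.03 m).
It fails at once if the marker pen is pushed more than 30 mm (distance of marker_pen from where it was at the start of the episode above 0.03 m).
Of lump_1, lump_2, lump_3, lump_4 only 3 to 4 are there at a start; the rules pass over those that are not, and their reading is None.
At some moment in a run one of cup may be knocked a few centimetres aside while the robot is not near it.
It also fails if it takes over 210 s, if anything falls off the work surface, if the arm or the gripper's body presses on something with over 40 N, if the wrist force passes 120 N, or if a joint passes its speed limit or range.

## Working session

There is one attempt and no reset: what is moved stays moved. The work goes in short steps, Python scripts to look and compute and a tool call to move; the robot and the scene stay as the last step left them, time stands still between calls to the robot, and variables do not carry over. Pictures are saved under pics/ and viewed, and the job is handed in when it is done.

Besides the shell and the picture viewer there is one more tool, called as name(argument=value, ...), one argument or row to a line, values as JSON. arm_command: Moves the arm, as the interface text tells. Shifts and turns lie within -1 to 1; 1 stands for 0.3 m of shift or 30 degrees of turn. Its arguments: {"type":"object","properties":{"steps":{"type":"array","items":{"type":"object","properties":{"hand":{"type":"number"},"travel":{"type":"array","items":{"type":"number","minimum":-1,"maximum":1}},"rotation":{"type":"array","items":{"type":"number","minimum":-1,"maximum":1}}}}},"grip_force":{"type":"number"}},"required":["steps"]}

```bash
ls; mkdir -p pics; python3 - <<'E'
from plant import ctrl
import cv2,numpy as np
s=ctrl.get_state();print(s)
for n in("scene","side"):
    p,d=ctrl.read_camera(n);cv2.imwrite(f"pics/{n}0.png",p);np.savez(f"pics/{n}0.npz",p=p,d=d)
    print(n,ctrl.camera_params(n))
p,d=ctrl.read_camera("wrist");cv2.imwrite("pics/wrist0.png",p);print(ctrl.camera_params("wrist"))
E
```

```text
pics
{'time': 0.0, 'qpos': array([-1.50017282e-01,  2.87187018e-01,  1.57816449e+00, -7.99980777e-06,
        1.27860420e+00, -1.50023999e-01]), 'dq': array([ 0.00125041,  0.00049808, -0.00031702,  0.00040944,  0.00059267,
        0.00090235]), 'joint_efforts': array([-1.79628755e-04, -4.05981302e+01, -2.92628127e+01, -1.54224781e-04,
        5.81841552e-03,  3.74769741e-06]), 'eef_pos': array([6.74405367e-01, 1.06070651e-04, 2.54939650e-01]), 'tcp_rot': array([-0.50049992,  0.50066821, -0.49932658,  0.4995039 ]), 'contact_force': array([-0.81714801, -0.89184345,  0.90609898]), 'wrist_torque': array([-0.02390525,  0.04239271, -0.04835749]), 'opening': 1.0000974563121254}
scene {'fx': 604.3331359854994, 'fy': 604.3331359854994, 'cx': 323.16061447066966, 'cy': 231.20701559829973, 'extrinsics': array([[ 0.63000945, -0.50093529,  0.59342391, -0.70043511],
       [-0.77656844, -0.40102562,  0.48592172, -0.79257199],
       [-0.00543714, -0.76696955, -0.64166046,  1.36232062],
       [ 0.        ,  0.        ,  0.        ,  1.        ]])}
side {'fx': 522.706742078179, 'fy': 522.706742078179, 'cx': 316.63911414199544, 'cy': 242.24012904268122, 'extrinsics': array([[ 0.80033547, -0.43094264,  0.4168352 , -0.18299063],
       [-0.59919848, -0.55103367,  0.58079522, -0.76139646],
       [-0.0205992 , -0.71459803, -0.69923196,  1.19535316],
       [ 0.        ,  0.        ,  0.        ,  1.        ]])}
{'fx': 386.622118795323, 'fy': 386.622118795323, 'cx': 320.35469044441413, 'cy': 244.3851622566595, 'tool_from_camera': array([[ 4.77372923e-04,  9.57891779e-01,  2.87129084e-01,
        -7.30549397e-02],
       [ 1.53179807e-03, -2.87129481e-01,  9.57890555e-01,
        -1.17228439e-01],
       [ 9.99998713e-01, -1.74472378e-05, -1.60436462e-03,
         2.21988918e-04],
       [ 0.00000000e+00,  0.00000000e+00,  0.00000000e+00,
         1.00000000e+00]])}
```

View pics/scene0.png

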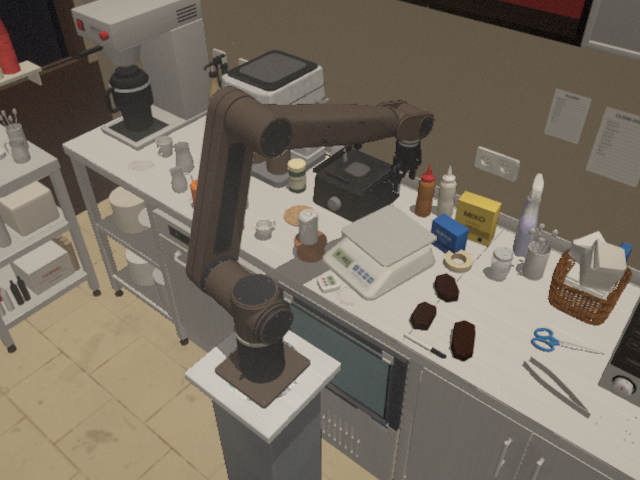

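View pics/side0.png

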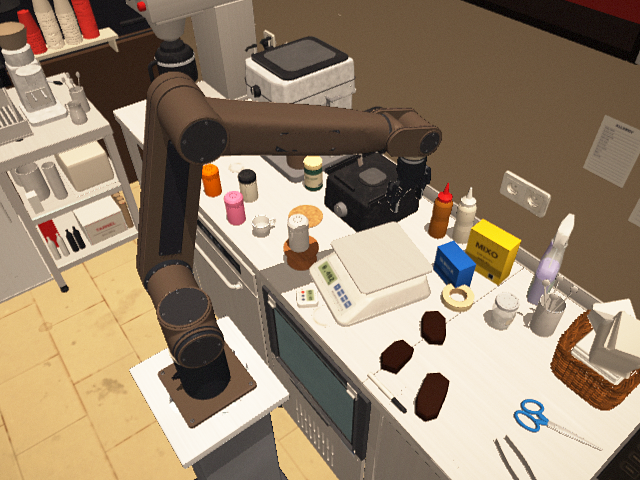

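View pics/wrist0.png

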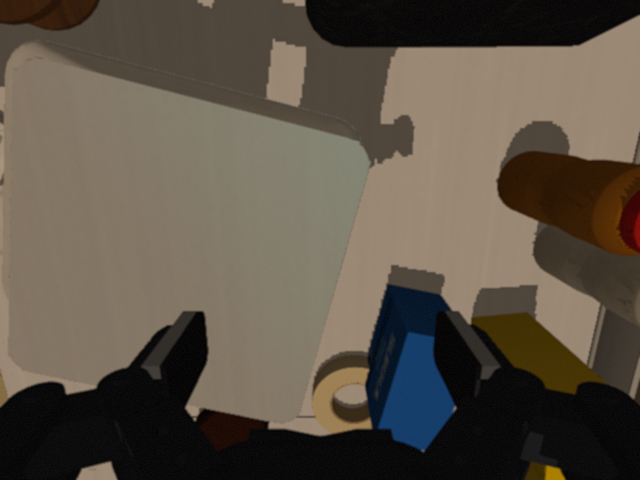

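```bash
cat > h.py <<'E'
from plant import ctrl
import cv2,numpy as np
from scipy.spatial.transform import Rotation as R
def ext(n):
    c=ctrl.camera_params(n)
    if n=="wrist":
        s=ctrl.get_state();T=np.eye(4);T[:3,:3]=R.from_quat(s["tcp_rot"]).as_matrix();T[:3,3]=s["eef_pos"]
        return c,T@c["tool_from_camera"]
    return c,c["extrinsics"]
def shot(n,name=None):
    c,E=ext(n);p,d=ctrl.read_camera(n)
    if name: cv2.imwrite(f"pics/{name}.png",p)
    v,u=np.mgrid[:480,:640]
    X=np.stack([(u-c["cx"])/c["fx"]*d,(v-c["cy"])/c["fy"]*d,d],-1)
    W=X@E[:3,:3].T+E[:3,3];W[d<=0]=np.nan
    return p,d,W,c,E
def pix(c,E,P):
    q=E[:3,:3].T@(np.asarray(P)-E[:3,3]);return c["fx"]*q[0]/q[2]+c["cx"],c["fy"]*q[1]/q[2]+c["cy"]
E
python3 - <<'E'
from h import *
for n in("scene","side"):
    p,d,W,c,E=shot(n)
    for t in["lump_1_mid","shaker_mid","cup_mid","kitchen_timer","marker_pen","stand_top","coaster_top"]:
        try: L=ctrl.masks_of(n,t)
        except Exception as e: print(t,e);continue
        for m in L[:6]:
            r=m["region"];w=W[r];w=w[~np.isnan(w[:,0])]
            if len(w)<5: print(n,t,m["score"],m["at"],"few");continue
            print(n,t,round(m["score"],2),np.round(m["at"]),r.sum(),"med",np.round(np.median(w,0),3),"zmax",np.round(np.percentile(w[:,2],[5,95]),3))
print(ctrl.get_state()["time"])
E
```

```text
scene lump_1_mid 0.73 [462. 339.] 806 med [ 0.404 -0.395  0.03 ] zmax [0.009 0.041]
scene shaker_mid 0.56 [308. 224.] 600 med [0.424 0.19  0.133] zmax [0.073 0.17 ]
scene shaker_mid 0.43 [194. 188.] 85 med [0.362 0.678 0.101] zmax [0.06  0.112]
scene shaker_mid 0.29 [450. 287.] 547 med [ 0.56  -0.251  0.028] zmax [0.007 0.036]
scene cup_mid 0.52 [264. 230.] 305 med [0.416 0.379 0.035] zmax [0.007 0.053]
scene kitchen_timer 0.6 [326. 282.] 297 med [0.357 0.054 0.017] zmax [0.005 0.023]
scene marker_pen 0.52 [428. 344.] 202 med [ 0.339 -0.321  0.009] zmax [0.002 0.016]
scene stand_top 0.89 [312. 246.] 615 med [0.424 0.179 0.053] zmax [0.002 0.063]
scene stand_top 0.51 [309. 225.] 660 med [0.425 0.191 0.131] zmax [0.063 0.17 ]
scene stand_top 0.27 [263. 231.] 320 med [0.416 0.381 0.035] zmax [0.005 0.053]
scene coaster_top 0.78 [294. 213.] 265 med [0.56  0.381 0.003] zmax [-0.005  0.011]
side lump_1_mid 0.95 [435. 396.] 1178 med [ 0.408 -0.396  0.031] zmax [0.011 0.04 ]
side shaker_mid 0.88 [235. 207.] 632 med [0.371 0.472 0.069] zmax [0.003 0.109]
side shaker_mid 0.64 [299. 228.] 768 med [0.432 0.187 0.131] zmax [0.06  0.169]
side shaker_mid 0.57 [211. 179.] 528 med [0.382 0.655 0.068] zmax [0.009 0.108]
side cup_mid 0.74 [260. 221.] 377 med [0.419 0.383 0.033] zmax [-0.002  0.052]
side kitchen_timer 0.83 [307. 297.] 393 med [0.36  0.052 0.016] zmax [0.005 0.02 ]
side marker_pen 0.73 [390. 397.] 319 med [ 0.34  -0.322  0.009] zmax [-0.002  0.014]
side stand_top 0.95 [302. 258.] 727 med [0.427 0.177 0.055] zmax [0.001 0.061]
side coaster_top 0.85 [308. 214.] 421 med [0.589 0.359 0.003] zmax [-0.002  0.008]
0.95
```

```bash
python3 - <<'E'
import cv2
p=cv2.imread("pics/side0.png")
cv2.imwrite("pics/c1.png",cv2.resize(p[150:310,190:350],None,fx=3.7,fy=3.7,interpolation=2))
cv2.imwrite("pics/c2.png",cv2.resize(p[290:430,340:480],None,fx=4,fy=4,interpolation=2))
E
```

```text
(no output)
```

View pics/c1.png

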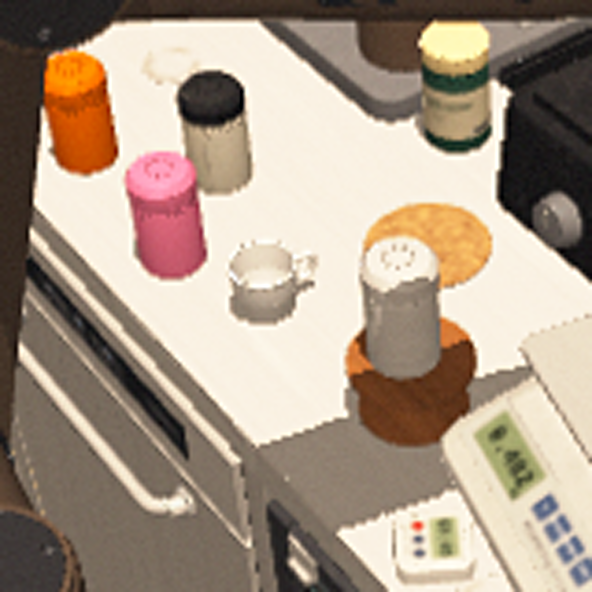

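View pics/c2.png

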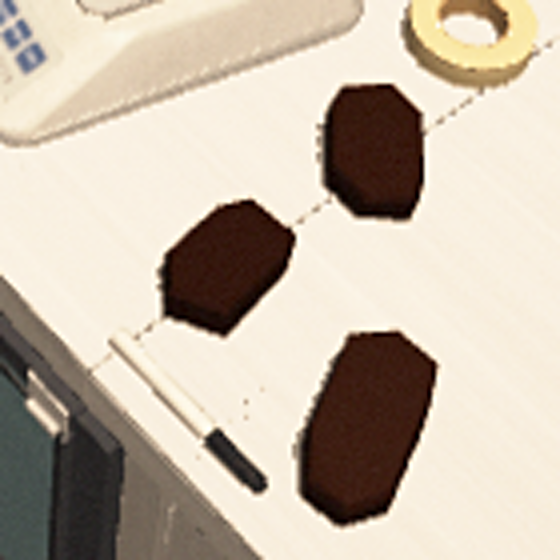

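The side view shows the white shaker on the pedestal at (298,232). Its look-alikes are pink (235,207), orange (211,180) and a black-lidded jar (247,185). I take the white one, and the crop confirms it. The cup is at (262,226), the coaster at (306,215), and there are three slabs at (397,355), (433,327) and (432,396). The pen is at (385,392) and the timer at (307,298). Next I measure exact poses.

```bash
cat >> h.py <<'E'
def slab_fit(pts,verbose=True):
    """pts: all points of one slab; returns top plane and outline"""
    P=pts
    hi=P[P[:,2]>0.5*np.percentile(P[:,2],95)]
    # robust plane
    A=hi
    for k in range(8):
        M=np.c_[A[:,:2],np.ones(len(A))];co=np.linalg.lstsq(M,A[:,2],rcond=None)[0]
        r=hi[:,2]-np.c_[hi[:,:2],np.ones(len(hi))]@co
        A=hi[np.abs(r)<max(0.003,0.012-0.003*k)]
    rect=cv2.minAreaRect((A[:,:2]*1000).astype(np.float32))
    return co,rect,A
E
python3 - <<'E'
from h import *
from scipy import ndimage
clouds=[]
for n in("scene","side"):
    p,d,W,c,E=shot(n)
    hsv=p.astype(int).max(2)
    m=(hsv<60)&(W[...,0]>.3)&(W[...,0]<.75)&(W[...,1]>-.55)&(W[...,1]<-.15)&(W[...,2]>.004)&(W[...,2]<.06)
    clouds.append((n,p,W,m))
    lab,k=ndimage.label(m)
    for i in range(1,k+1):
        r=lab==i
        if r.sum()<300: continue
        P=W[r];co,rect,A=slab_fit(P)
        cxy=np.array(rect[0])/1000
        print(n,r.sum(),"cen",np.round(rect[0],1),"size",np.round(rect[1],1),"ang",round(rect[2],1),"ztop@cen",round(1000*(co[:2]@cxy+co[2]),1),"slope",round(np.hypot(*co[:2]),3),"dir",round(np.degrees(np.arctan2(co[1],co[0])),1), "all rect",np.round(cv2.minAreaRect((P[:,:2]*1000).astype(np.float32)),1) if 0 else "")
    # stand
    from scipy.optimize import least_squares
    def circ(Q,r=None):
        f=lambda a:np.hypot(Q[:,0]-a[0],Q[:,1]-a[1])-(r or a[2])
        return least_squares(f,[Q[:,0].mean(),Q[:,1].mean(),.05],loss="soft_l1",f_scale=.002).x
    b,g,rr=[p[...,i].astype(int) for i in range(3)]
    q=W[(np.hypot(W[...,0]-.43,W[...,1]-.185)<.09)&(W[...,2]>.051)&(W[...,2]<.066)&(rr-b>30)]
    print("stand top pts",len(q)); 
    if len(q)>20:
        h=cv2.convexHull((q[:,:2]*1000).astype(np.float32))[:,0]/1000; print(" rect",cv2.minEnclosingCircle((q[:,:2]*1000).astype(np.float32)),np.median(q[:,2]))
    q=W[(np.hypot(W[...,0]-.43,W[...,1]-.19)<.06)&(W[...,2]>.08)&(W[...,2]<.155)]
    print("shaker",circ(q,.031),len(q))
    q=W[(np.hypot(W[...,0]-.43,W[...,1]-.19)<.06)&(W[...,2]>.16)]
    print("shaker lid encl",cv2.minEnclosingCircle((q[:,:2]*1000).astype(np.float32)),np.nanmax(q[:,2]))
    q=W[(np.hypot(W[...,0]-.57,W[...,1]-.37)<.11)&(rr-b>60)&(W[...,2]<.012)&(W[...,2]>-.01)]
    print("coaster",cv2.minEnclosingCircle((q[:,:2]*1000).astype(np.float32)),len(q),cv2.fitEllipse(cv2.convexHull((q[:,:2]*1000).astype(np.float32))))
    q=W[(np.hypot(W[...,0]-.42,W[...,1]-.38)<.07)&(W[...,2]>.045)&(W[...,2]<.06)]
    print("cup rim",cv2.minEnclosingCircle((q[:,:2]*1000).astype(np.float32)),len(q),np.nanpercentile(q[:,2],[50,98]))
    q=W[(np.hypot(W[...,0]-.42,W[...,1]-.38)<.07)&(W[...,2]>.012)&(W[...,2]<.06)]
    print("cup all",cv2.minAreaRect((q[:,:2]*1000).astype(np.float32)),len(q))
E
```

```text
scene 468 cen [ 565.9 -246. ] size [93.2 60.9] ang 45.5 ztop@cen 29.8 slope 0.073 dir 47.3 all rect 
scene 437 cen [ 424.9 -253.3] size [90.8 56.7] ang 9.4 ztop@cen 28.8 slope 0.097 dir 175.6 all rect 
scene 731 cen [ 410.2 -390.5] size [119.6  57.4] ang 23.5 ztop@cen 32.1 slope 0.13 dir 20.1 all rect 
stand top pts 299
 rect ((442.9501037597656, 197.60597229003906), 58.371726989746094) 0.05810822557196049
shaker [0.44212475 0.20578539 0.05      ] 336
shaker lid encl ((437.3721618652344, 202.0768280029297), 34.00829315185547) 0.17409456900595743
coaster ((570.1890869140625, 369.15380859375), 61.52485656738281) 241 ((571.7394409179688, 366.7734375), (101.58561706542969, 121.89176940917969), 121.88184356689453)
cup rim ((414.0910339355469, 378.4488525390625), 37.93387222290039) 76 [0.05069359 0.05761798]
cup all ((415.5218505859375, 383.17236328125), (80.2848129272461, 61.02290344238281), 29.334138870239258) 296
side 683 cen [ 569.7 -248.3] size [94.8 61.9] ang 45.1 ztop@cen 30.0 slope 0.084 dir 54.9 all rect 
side 719 cen [ 425.9 -253.9] size [98.2 57.1] ang 9.2 ztop@cen 28.8 slope 0.126 dir -176.9 all rect 
side 471 cen [ 413.2 -392.4] size [121.2  60.8] ang 24.9 ztop@cen 31.0 slope 0.146 dir 27.3 all rect 
stand top pts 480
 rect ((437.8370056152344, 175.1974334716797), 77.6439437866211) 0.057750380871254836
shaker [0.44251423 0.20553443 0.05      ] 369
shaker lid encl ((439.4603576660156, 203.1894073486328), 32.333621978759766) 0.17359195397558635
coaster ((565.7424926757812, 349.60284423828125), 81.88744354248047) 433 ((568.9324340820312, 351.5428771972656), (118.56492614746094, 170.31004333496094), 139.39149475097656)
cup rim ((414.7789001464844, 381.053955078125), 35.846675872802734) 87 [0.04889823 0.05436901]
cup all ((417.59173583984375, 384.6102294921875), (78.16451263427734, 63.5830078125), 28.43204116821289) 331
```

arm_command(
  steps=[
    {"hand": 1, "travel": [-0.1, -0.03, -0.11], "rotation": [0, 0, 0]},
    {"hand": 1, "travel": [-0.1, -0.03, -0.11], "rotation": [0, 0, 0]},
    {"hand": 1, "travel": [-0.1, -0.03, -0.11], "rotation": [0, 0, 0]},
    {"hand": 1, "travel": [-0.1, -0.03, -0.11], "rotation": [0, 0, 0]},
    {"hand": 1, "travel": [-0.1, -0.03, -0.11], "rotation": [0, 0, 0]},
    {"hand": 1, "travel": [-0.1, -0.03, -0.11], "rotation": [0, 0, 0]},
    {"hand": 1, "travel": [-0.1, -0.03, -0.11], "rotation": [0, 0, 0]},
    {"hand": 1, "travel": [0, 0, 0], "rotation": [0, 0, 0]},
  ],
)

```text
time: 2.05
eef_pos: [0.4375, 0.2155, 0.3217]
tcp_rot: [-0.498, 0.5, -0.501, 0.501]
contact_force: [0.8, -0.5, 0.0]
opening: 1.001
```

```bash
cat >> h.py <<'E'
from scipy.optimize import least_squares
def circ(Q,r=None):
    f=lambda a:np.hypot(Q[:,0]-a[0],Q[:,1]-a[1])-(r or a[2])
    return least_squares(f,[Q[:,0].mean(),Q[:,1].mean(),.05],loss="soft_l1",f_scale=.001).x
def tool(target,s=None,yaw=None):
    """print shift in tool units to target; down-pointing"""
    s=s or ctrl.get_state();M=R.from_quat(s["tcp_rot"]).as_matrix()
    d=M.T@(np.asarray(target)-s["eef_pos"])/0.3
    print("t",round(s["time"],2),"pos",s["eef_pos"].round(4),"open",round(s["opening"],3),"F",s["contact_force"].round(1))
    print(" units total",d.round(3))
    y=M[:,1];print(" tooldown",y.round(4),"z axis yaw",round(np.degrees(np.arctan2(M[1,2],M[0,2])),2),"q",s["qpos"].round(2))
    # fix rotation to exact down with jaw yaw
    if yaw is not None:
        z=np.array([np.cos(yaw),np.sin(yaw),0]);yy=np.array([0,0,-1.]);x=np.cross(yy,z)
        G=np.c_[x,yy,z];rv=R.from_matrix(M.T@G).as_rotvec();print(" rot units total",(rv/np.radians(30)).round(3))
E
python3 - <<'E'
from h import *
p,d,W,c,E=shot("wrist","w1")
s=ctrl.get_state()
ok=~np.isnan(W[...,0])
def zs(lo,hi,x,y,r): return (np.hypot(W[...,0]-x,W[...,1]-y)<r)&(W[...,2]>lo)&(W[...,2]<hi)
q=W[zs(.163,.18,.44,.205,.06)];print("lid",cv2.minEnclosingCircle((q[:,:2]*1000).astype(np.float32)),np.median(q[:,2]),len(q))
q=W[zs(.055,.066,.44,.2,.1)];print("stand",cv2.minEnclosingCircle((q[:,:2]*1000).astype(np.float32)),np.median(q[:,2]),len(q))
E
```

```text
lid ((443.4335632324219, 207.60731506347656), 30.355411529541016) 0.16816647424023098 4744
stand ((448.1173400878906, 178.67288208007812), 78.03394317626953) 0.05955943669723496 4143
```

View pics/w1.png

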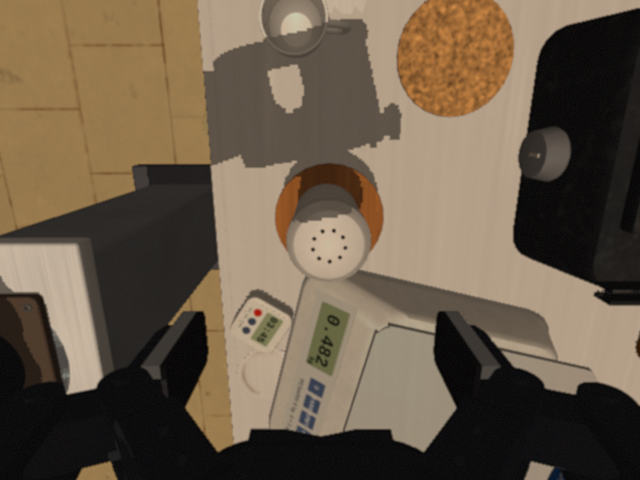

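```bash
cat >> h.py <<'E'
def disc(c,E,mask,z,r):
    """fit centre of horizontal disc at height z, using outline of mask pixels"""
    cs,_=cv2.findContours(mask.astype(np.uint8),cv2.RETR_EXTERNAL,cv2.CHAIN_APPROX_NONE)
    k=max(cs,key=cv2.contourArea)[:,0]
    k=k[(k[:,0]>2)&(k[:,0]<637)&(k[:,1]>2)&(k[:,1]<477)]
    ray=np.c_[(k[:,0]-c["cx"])/c["fx"],(k[:,1]-c["cy"])/c["fy"],np.ones(len(k))]@E[:3,:3].T
    t=(z-E[2,3])/ray[:,2];Q=E[:3,3]+ray*t[:,None]
    f=lambda a:np.hypot(Q[:,0]-a[0],Q[:,1]-a[1])-r
    s=least_squares(f,Q[:,:2].mean(0),loss="soft_l1",f_scale=.001)
    return s.x,np.median(np.abs(f(s.x))),Q
E
python3 - <<'E'
from h import *
p,d,W,c,E=shot("wrist")
b,g,r=[p[...,i].astype(int) for i in range(3)]
v,u=np.mgrid[:480,:640]
m=(r-b>40)&(u>380)&(v<130);print("coaster",disc(c,E,m,.005,.06)[:2])
m=(r-b>40)&(u>260)&(u<400)&(v>140)&(v<280);cx=disc(c,E,m,.06,.055);print("stand",cx[:2])
for nm,q in(("box",W[(W[...,0]>.58)&(W[...,1]>.15)&(W[...,2]>.02)]),("scale",W[(W[...,1]<.165)&(W[...,0]>.38)&(W[...,1]>-.02)&(W[...,2]>.03)])):
    print(nm,np.round(np.nanpercentile(q,[0.5,5,50,95,99.5],axis=0),3).tolist())
q=W[(np.abs(W[...,0]-.44)<.05)&(W[...,1]<.165)&(W[...,1]>.08)&(W[...,2]>.0)]
for y in np.arange(.08,.165,.01):
    k=q[np.abs(q[:,1]-y)<.005];print(round(y,3),k[:,2].max().round(3) if len(k) else None,len(k), k[:,0].min().round(3) if len(k) else None)
tool([.443,.206,.30],yaw=np.pi/2)
E
```

```text
coaster (array([0.59839015, 0.34263417]), np.float64(0.023971026004729265))
stand (array([0.44799413, 0.20096623]), np.float64(0.01617814924571678))
box [[0.639, 0.151, 0.021], [0.649, 0.162, 0.033], [0.669, 0.262, 0.097], [0.692, 0.364, 0.139], [0.709, 0.38, 0.168]]
scale [[0.394, -0.018, 0.031], [0.416, -0.004, 0.037], [0.511, 0.073, 0.076], [0.683, 0.151, 0.12], [0.704, 0.164, 0.145]]
0.08 0.12 400 0.39
0.09 0.121 767 0.391
0.1 0.12 765 0.391
0.11 0.12 766 0.39
0.12 0.064 776 0.391
0.13 0.054 523 0.391
0.14 0.001 16 0.39
0.15 0.001 20 0.39
0.16 0.0 4 0.391
t 2.15 pos [0.4389 0.214  0.3206] open 0.997 F [-0.1 -0.4  0.4]
 units total [0.027 0.069 0.014]
 tooldown [ 0.0011  0.0011 -1.    ] z axis yaw -0.27 q [ 0.25 -0.18  1.95  0.    1.37  0.25]
 rot units total [-3.000e-03 -3.009e+00 -0.000e+00]
```

```bash
python3 - <<'E'
from h import *
p,d,W,c,E=shot("wrist")
for t,z,r in(("coaster_top",.005,.06),("stand_top",.06,.055)):
    for m in ctrl.masks_of("wrist",t)[:2]:
        a=disc(c,E,m["region"],z,r);print(t,m["score"],m["at"],m["region"].sum(),a[:2])
s=shot("side");q=s[2];q=q[(q[...,0]>.33)&(q[...,0]<.75)&(q[...,1]>-.15)&(q[...,1]<.16)]
for x in np.arange(.36,.72,.03):
    print(round(x,2),[round(1000*np.nanmax(k)) if len(k:=q[(abs(q[:,0]-x)<.015)&(abs(q[:,1]-y)<.015)&(q[:,2]<.2)][:,2]) else None for y in np.arange(-.14,.17,.03)])
E
```

```text
coaster_top 0.89 [454.2, 52.5] 11116 (array([0.5757416 , 0.36151687]), np.float64(0.0007745025816736986))
stand_top 0.92 [335.3, 183.9] 3661 (array([0.44632048, 0.20103355]), np.float64(0.0013767654920014832))
0.36 [5, 6, 44, 37, 6, 21, 23, 23, 19, 8, 4]
0.39 [3, 48, 56, 53, 50, 45, 44, 35, 14, 7, 7]
0.42 [4, 65, 72, 71, 67, 60, 60, 55, 50, 64, 63]
0.45 [4, 121, 124, 122, 122, 123, 72, 73, 68, 60, 64]
0.48 [42, 124, 124, 122, 123, 124, 125, 124, 122, 59, 62]
0.51 [78, 124, 124, 123, 125, 124, 122, 124, 124, None, None]
0.54 [121, 122, 124, 122, 123, 125, 125, 125, 122, None, None]
0.57 [124, 124, 123, 122, 123, 123, 123, 122, 123, None, None]
0.6 [121, 123, 123, 123, 124, 123, 123, 124, 119, None, None]
0.63 [122, 125, 123, 124, 124, 124, 122, 122, 113, None, None]
0.66 [122, 123, 122, 124, 125, 126, 124, 123, None, None, 143]
0.69 [4, 2, None, 121, 120, 126, 127, 123, None, 147, 147]
```

arm_command(
  steps=[
    {"hand": 1, "rotation": [0, -0.334, 0]},
    {"hand": 1, "rotation": [0, -0.334, 0]},
    {"hand": 1, "rotation": [0, -0.334, 0]},
    {"hand": 1, "rotation": [0, -0.334, 0]},
    {"hand": 1, "rotation": [0, -0.334, 0]},
    {"hand": 1, "rotation": [0, -0.334, 0]},
    {"hand": 1, "rotation": [0, -0.334, 0]},
    {"hand": 1, "rotation": [0, -0.334, 0]},
    {"hand": 1, "rotation": [0, -0.334, 0]},
    {"hand": 1, "rotation": [0, 0, 0]},
  ],
)

```text
$.steps[0]: bad value
```

```bash
python3 - <<'E'
from h import *
p,d,W,c,E=shot("wrist","w2")
m=(np.hypot(W[...,0]-.443,W[...,1]-.206)<.06)&(W[...,2]>.155)&(W[...,2]<.18)
m=cv2.morphologyEx(m.astype(np.uint8),cv2.MORPH_OPEN,np.ones((3,3)))
print("lid",disc(c,E,m>0,.165,.032)[:2])
for m in ctrl.masks_of("wrist","stand_top")[:1]: print(m["score"],disc(c,E,m["region"],.06,.055)[:2])
tool([.443,.206,.135],yaw=np.pi/2)
E
```

```text
lid (array([0.44358264, 0.20891534]), np.float64(0.0008910357204188896))
0.96 (array([0.44631973, 0.20143068]), np.float64(0.001232813901820451))
t 2.45 pos [0.4394 0.2132 0.3197] open 0.999 F [1.  0.7 0.1]
 units total [0.025 0.616 0.013]
 tooldown [-1.2e-03  9.0e-04 -1.0e+00] z axis yaw -0.42 q [ 0.24 -0.18  1.95  0.    1.37  0.25]
 rot units total [ 0.000e+00 -3.014e+00 -3.000e-03]
```

View pics/w2.png

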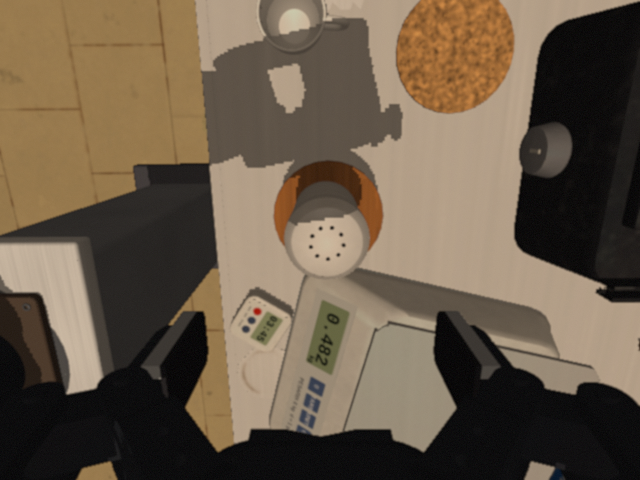

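The move was refused because it had no travel field, so I repeat it.

arm_command(
  steps=[
    {"hand": 1, "travel": [0, 0, 0], "rotation": [0, -0.334, 0]},
    {"hand": 1, "travel": [0, 0, 0], "rotation": [0, -0.334, 0]},
    {"hand": 1, "travel": [0, 0, 0], "rotation": [0, -0.334, 0]},
    {"hand": 1, "travel": [0, 0, 0], "rotation": [0, -0.334, 0]},
    {"hand": 1, "travel": [0, 0, 0], "rotation": [0, -0.334, 0]},
    {"hand": 1, "travel": [0, 0, 0], "rotation": [0, -0.334, 0]},
    {"hand": 1, "travel": [0, 0, 0], "rotation": [0, -0.334, 0]},
    {"hand": 1, "travel": [0, 0, 0], "rotation": [0, -0.334, 0]},
    {"hand": 1, "travel": [0, 0, 0], "rotation": [0, -0.334, 0]},
    {"hand": 1, "travel": [0, 0, 0], "rotation": [0, 0, 0]},
  ],
)

```text
time: 3.7
eef_pos: [0.4434, 0.2085, 0.3163]
tcp_rot: [0.707, 0.01, -0.016, -0.707]
contact_force: [0.3, -0.8, 0.2]
opening: 1.002
```

```bash
python3 - <<'E'
from h import *
p,d,W,c,E=shot("wrist","w3")
m=(np.hypot(W[...,0]-.443,W[...,1]-.206)<.06)&(W[...,2]>.155)&(W[...,2]<.18)
m=cv2.morphologyEx(m.astype(np.uint8),cv2.MORPH_OPEN,np.ones((3,3)))
print("lid",disc(c,E,m>0,.165,.032)[:2])
for m in ctrl.masks_of("wrist","stand_top")[:1]: print(m["score"],disc(c,E,m["region"],.06,.055)[:2])
tool([.443,.207,.135],yaw=np.pi/2)
E
```

```text
lid (array([0.44211505, 0.20720982]), np.float64(0.0009336801517308129))
0.96 (array([0.44744481, 0.20247713]), np.float64(0.001503002395840565))
t 3.8 pos [0.4433 0.2086 0.3164] open 1.001 F [-0.1 -0.5 -0.3]
 units total [ 0.003  0.605 -0.005]
 tooldown [-0.0075 -0.001  -1.    ] z axis yaw 92.04 q [ 0.23 -0.17  1.95  0.    1.37 -1.37]
 rot units total [ 0.002  0.068 -0.014]
```

View pics/w3.png

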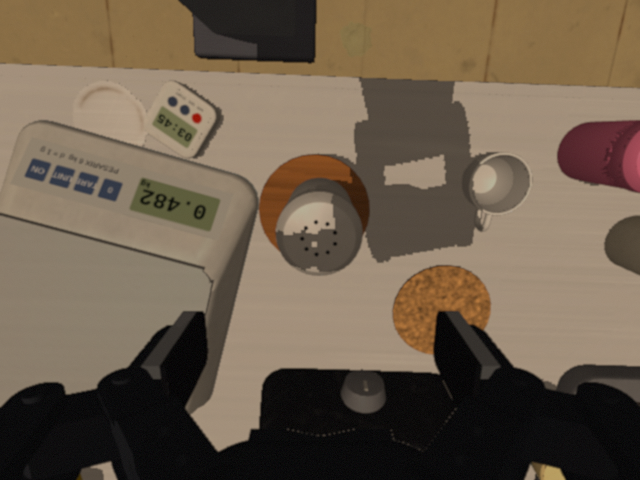

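arm_command(
  steps=[
    {"hand": 1, "travel": [0, 0.15, -0.005], "rotation": [0, 0.068, -0.014]},
    {"hand": 1, "travel": [0, 0.15, 0], "rotation": [0, 0, 0]},
    {"hand": 1, "travel": [0, 0.15, 0], "rotation": [0, 0, 0]},
    {"hand": 1, "travel": [0, 0.13, 0], "rotation": [0, 0, 0]},
    {"hand": 1, "travel": [0, 0.0, 0], "rotation": [0, 0, 0]},
  ],
)

```text
time: 4.42
eef_pos: [0.4453, 0.2067, 0.1398]
tcp_rot: [-0.707, 0.003, -0.007, 0.707]
contact_force: [-0.1, 0.2, 0.6]
opening: 0.998
```

```bash
python3 - <<'E'
from h import *
tool([.443,.207,.135],yaw=np.pi/2)
shot("wrist","w4")
E
```

```text
t 4.42 pos [0.4453 0.2067 0.1398] open 0.998 F [-0.1  0.2  0.6]
 units total [-0.008  0.016  0.001]
 tooldown [ 4.9e-03  3.0e-04 -1.0e+00] z axis yaw 89.2 q [ 0.23  0.01  2.12 -0.    1.01 -1.33]
 rot units total [-0.001 -0.027  0.009]
```

View pics/w4.png

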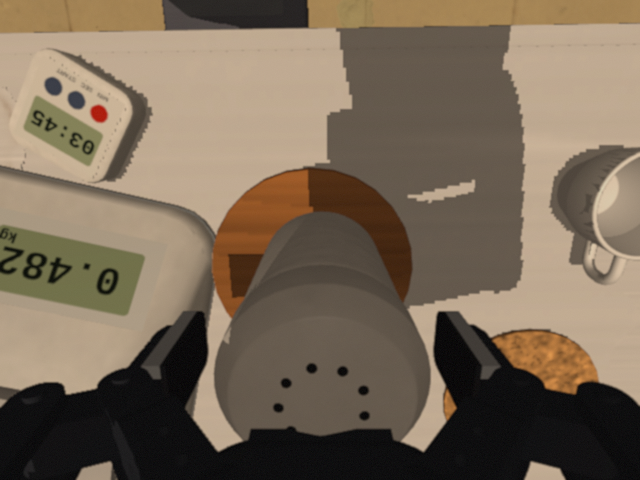

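The shaker is centred between the jaws (lid near column 322). I close on it.

arm_command(
  grip_force=45,
  steps=[
    {"hand": 1, "travel": [-0.008, 0.02, 0], "rotation": [0, -0.027, 0.009]},
    {"hand": 0.5, "travel": [0, 0, 0], "rotation": [0, 0, 0]},
    {"hand": 0.4, "travel": [0, 0, 0], "rotation": [0, 0, 0]},
    {"hand": 0.4, "travel": [0, 0, 0], "rotation": [0, 0, 0]},
    {"hand": 0.4, "travel": [0, 0, 0], "rotation": [0, 0, 0]},
    {"hand": 0.4, "travel": [0, 0, 0], "rotation": [0, 0, 0]},
  ],
)

```text
time: 5.22
eef_pos: [0.4475, 0.2079, 0.1413]
tcp_rot: [-0.706, -0.005, -0.005, 0.708]
contact_force: [0.2, -0.8, -2.6]
opening: 0.715
```

```bash
python3 - <<'E'
from h import *
tool([.443,.207,.30],yaw=np.pi/2)
E
```

```text
t 5.22 pos [0.4475 0.2079 0.1413] open 0.715 F [ 0.2 -0.8 -2.6]
 units total [-0.008 -0.529 -0.001]
 tooldown [ 0.0138  0.0036 -0.9999] z axis yaw 90.01 q [ 0.23  0.01  2.12  0.    1.   -1.34]
 rot units total [-0.007  0.     0.026]
```

arm_command(
  steps=[
    {"hand": 0.4, "travel": [0, -0.1, 0], "rotation": [0, 0, 0.026]},
    {"hand": 0.4, "travel": [0, -0.15, 0], "rotation": [0, 0, 0]},
    {"hand": 0.4, "travel": [0, -0.15, 0], "rotation": [0, 0, 0]},
    {"hand": 0.4, "travel": [0, 0, 0], "rotation": [0, 0, 0]},
  ],
)

```text
time: 5.72
eef_pos: [0.4459, 0.2072, 0.2623]
tcp_rot: [-0.706, 0.002, 0.002, 0.708]
contact_force: [-0.2, -0.3, -2.2]
opening: 0.717
```

```bash
python3 - <<'E'
from h import *
tool([.575,.363,.27],yaw=np.pi/2)
p,d,W,c,E=shot("wrist","w5")
for n,z,r in(("stand_top",.06,.055),("coaster_top",.005,.06)):
  for m in ctrl.masks_of("wrist",n)[:1]: print(n,m["score"],disc(c,E,m["region"],z,r)[:2])
for n in("scene","side"):
  p,d,W,c,E=shot(n)
  q=W[(np.hypot(W[...,0]-.443,W[...,1]-.206)<.07)&(W[...,2]>.16)&(W[...,2]<.24)&(p.min(2)>85)]
  print(n,len(q),q[:,2].min(), circ(q,.031)); 
  if n=="side": cv2.imwrite("pics/s5.png",p[100:400,150:550])
E
```

```text
t 5.72 pos [0.4459 0.2072 0.2623] open 0.717 F [-0.2 -0.3 -2.2]
 units total [ 0.43  -0.027  0.519]
 tooldown [-0.0051  0.0025 -1.    ] z axis yaw 90.0 q [ 0.23 -0.13  2.01  0.    1.27 -1.35]
 rot units total [-0.005 -0.    -0.01 ]
stand_top 0.97 (array([0.44768322, 0.20203247]), np.float64(0.0011480422538872985))
coaster_top 0.88 (array([0.57515998, 0.35997332]), np.float64(0.0007093556488827549))
scene 315 0.17356839243782152 [0.4369317  0.20515616 0.05      ]
side 348 0.1759399757466511 [0.43648049 0.20434088 0.05      ]
```

View pics/s5.png

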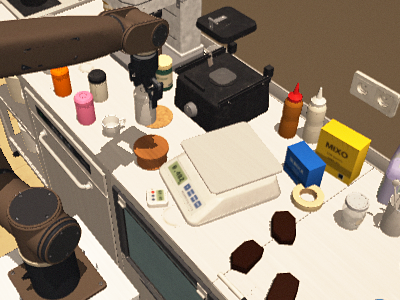

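arm_command(
  steps=[
    {"hand": 0.4, "travel": [0.072, -0.004, 0.086], "rotation": [0, 0, 0]},
    {"hand": 0.4, "travel": [0.072, 0, 0.086], "rotation": [0, 0, 0]},
    {"hand": 0.4, "travel": [0.072, 0, 0.086], "rotation": [0, 0, 0]},
    {"hand": 0.4, "travel": [0.072, 0, 0.086], "rotation": [0, 0, 0]},
    {"hand": 0.4, "travel": [0.072, 0, 0.086], "rotation": [0, 0, 0]},
    {"hand": 0.4, "travel": [0.072, 0, 0.085], "rotation": [0, 0, 0]},
    {"hand": 0.4, "travel": [0, 0, 0], "rotation": [0, 0, 0]},
  ],
)

```text
time: 6.85
eef_pos: [0.571, 0.3632, 0.2353]
tcp_rot: [0.711, -0.015, -0.014, -0.703]
contact_force: [0.2, 0.0, -2.1]
opening: 0.718
```

```bash
python3 - <<'E'
from h import *
tool([.577,.361,.09],yaw=np.pi/2)
p,d,W,c,E=shot("wrist","w6")
for n,z,r in(("coaster_top",.005,.06),):
  for m in ctrl.masks_of("wrist",n)[:1]: print(n,m["score"],disc(c,E,m["region"],z,r)[:2])
E
```

```text
t 6.85 pos [0.571  0.3632 0.2353] open 0.718 F [ 0.2  0.  -2.1]
 units total [ 0.04   0.483 -0.002]
 tooldown [-0.0421 -0.0103 -0.9991] z axis yaw 89.93 q [ 0.41  0.33  1.57  0.01  1.29 -1.16]
 rot units total [ 0.02  -0.003 -0.08 ]
coaster_top 0.65 (array([0.57794614, 0.3610903 ]), np.float64(0.0010152884263504927))
```

View pics/w6.png

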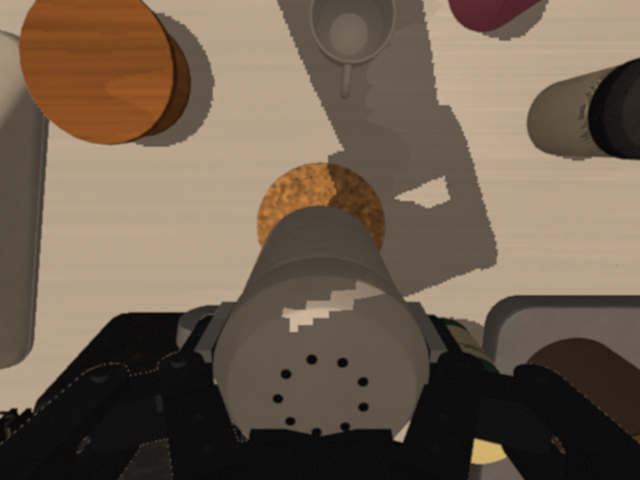

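arm_command(
  steps=[
    {"hand": 0.4, "travel": [0, 0, 0], "rotation": [0.02, 0, -0.08]},
    {"hand": 0.4, "travel": [0.02, 0.13, -0.007], "rotation": [0, 0, 0]},
    {"hand": 0.4, "travel": [0, 0.13, 0], "rotation": [0, 0, 0]},
    {"hand": 0.4, "travel": [0, 0.13, 0], "rotation": [0, 0, 0]},
    {"hand": 0.4, "travel": [0, 0.04, 0], "rotation": [0, 0, 0]},
  ],
)

```text
time: 7.58
eef_pos: [0.5737, 0.3558, 0.1043]
tcp_rot: [0.708, -0.002, 0.002, -0.707]
contact_force: [-0.1, 0.4, -2.3]
opening: 0.721
```

```bash
python3 - <<'E'
from h import *
tool([.577,.361,.086],yaw=np.pi/2)
E
```

```text
t 7.58 pos [0.5737 0.3558 0.1043] open 0.721 F [-0.1  0.4 -2.3]
 units total [0.011 0.061 0.017]
 tooldown [-2.0e-04 -1.5e-03 -1.0e+00] z axis yaw 89.74 q [ 0.41  0.44  1.67 -0.    1.03 -1.16]
 rot units total [ 0.003 -0.009 -0.   ]
```

arm_command(
  steps=[
    {"hand": 0.4, "travel": [0.01, 0.03, 0.017], "rotation": [0, -0.009, 0]},
    {"hand": 0.4, "travel": [0, 0.015, 0], "rotation": [0, 0, 0]},
    {"hand": 0.4, "travel": [0, 0.012, 0], "rotation": [0, 0, 0]},
  ],
)

```text
time: 7.95
eef_pos: [0.5783, 0.3614, 0.0895]
tcp_rot: [-0.707, -0.001, -0.001, 0.707]
contact_force: [-0.1, 0.2, -2.0]
opening: 0.717
```

```bash
python3 - <<'E'
from h import *
tool([.577,.361,.085],yaw=np.pi/2)
p,d,W,c,E=shot("side","s7"); q=W[(np.hypot(W[...,0]-.573,W[...,1]-.36)<.05)]
cv2.imwrite("pics/s7.png",cv2.resize(p[150:290,230:370],None,fx=4,fy=4))
E
```

```text
t 7.95 pos [0.5783 0.3614 0.0895] open 0.717 F [-0.1  0.2 -2. ]
 units total [-0.004  0.015 -0.001]
 tooldown [ 3.7e-03  2.0e-04 -1.0e+00] z axis yaw 90.0 q [ 0.41  0.47  1.66 -0.    1.01 -1.16]
 rot units total [-0.     0.     0.007]
```

View pics/s7.png

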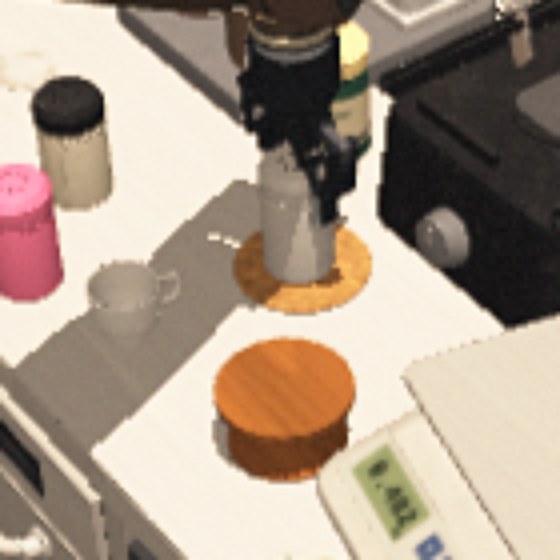

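Still just above the coaster. I lower it in small steps, watching the force.

arm_command(
  steps=[
    {"hand": 0.4, "travel": [0, 0.008, 0], "rotation": [0, 0, 0.007]},
    {"hand": 0.4, "travel": [0, 0.008, 0], "rotation": [0, 0, 0]},
  ],
)

```text
time: 8.25
eef_pos: [0.5791, 0.3618, 0.0863]
tcp_rot: [-0.707, -0.001, -0.0, 0.707]
contact_force: [-1.5, -1.3, 5.6]
opening: 0.717
```

arm_command(
  steps=[
    {"hand": 0.8, "travel": [0, 0, 0], "rotation": [0, 0, 0]},
    {"hand": 1, "travel": [0, 0, 0], "rotation": [0, 0, 0]},
    {"hand": 1, "travel": [0, 0, 0], "rotation": [0, 0, 0]},
    {"hand": 1, "travel": [0, 0, 0], "rotation": [0, 0, 0]},
  ],
)

```text
time: 8.75
eef_pos: [0.5805, 0.3624, 0.0885]
tcp_rot: [-0.706, -0.002, -0.002, 0.708]
contact_force: [0.1, -0.2, 1.5]
opening: 1.0
```

arm_command(
  steps=[
    {"hand": 1, "travel": [0, -0.12, 0], "rotation": [0, 0, 0]},
    {"hand": 1, "travel": [0, -0.18, 0], "rotation": [0, 0, 0]},
    {"hand": 1, "travel": [0, -0.18, 0], "rotation": [0, 0, 0]},
    {"hand": 1, "travel": [0, -0.12, 0], "rotation": [0, 0, 0]},
  ],
)

```text
time: 9.25
eef_pos: [0.5775, 0.3609, 0.2674]
tcp_rot: [0.708, -0.002, -0.002, -0.706]
contact_force: [0.6, 0.3, -0.5]
opening: 0.998
```

```bash
python3 - <<'E'
from h import *
p,d,W,c,E=shot("wrist","w8")
for n,z,r in(("coaster_top",.005,.06),("stand_top",.06,.055)):
  for m in ctrl.masks_of("wrist",n)[:1]: print(n,m["score"],disc(c,E,m["region"],z,r)[:2])
m=(np.hypot(W[...,0]-.577,W[...,1]-.361)<.07)&(W[...,2]>.1)&(W[...,2]<.13)
print("lid",disc(c,E,m,.11,.032)[:2])
for n in("scene","side"):
  p,d,W,c,E=shot(n)
  for lo,hi in((.015,.05),(.05,.085),(.015,.085)):
    q=W[(np.hypot(W[...,0]-.572,W[...,1]-.36)<.05)&(W[...,2]>lo)&(W[...,2]<hi)]
    print(n,len(q),circ(q,.031))
  for m in ctrl.masks_of(n,"stand_top")[:1]: print(n,m["score"],np.nanmedian(W[m["region"]],0)); 
  b,g,r=[p[...,i].astype(int) for i in range(3)]
  m=(np.hypot(W[...,0]-.447,W[...,1]-.202)<.08)&(W[...,2]>.053)&(r-b>30);print("stand",disc(c,E,m,.06,.055)[:2])
# slabs and pen
tool([.577,.361,.085],yaw=np.pi/2)
E
```

```text
coaster_top 0.66 (array([0.57778596, 0.36090578]), np.float64(0.0019429430154852129))
stand_top 0.89 (array([0.44704991, 0.20516509]), np.float64(0.0014594573799774913))
lid (array([0.57290581, 0.36101241]), np.float64(0.0008966831752219226))
scene 140 [0.57356591 0.35988353 0.05      ]
scene 139 [0.57397883 0.36013318 0.05      ]
scene 279 [0.57379247 0.36000894 0.05      ]
scene 0.89 [0.43321457 0.19227636 0.05623417]
stand (array([0.44081412, 0.19784645]), np.float64(0.0014771831544948683))
side 143 [0.57326307 0.35912727 0.05      ]
side 154 [0.5731936  0.35928196 0.05      ]
side 297 [0.57322184 0.3592175  0.05      ]
side 0.66 [0.43782117 0.18827921 0.05620597]
stand (array([0.44246831, 0.19616885]), np.float64(0.0012350605551287135))
t 9.6 pos [0.576  0.3603 0.2613] open 0.999 F [ 0.7  0.1 -0.3]
 units total [0.01  0.587 0.005]
 tooldown [-0.0119 -0.0049 -0.9999] z axis yaw 90.01 q [ 0.41  0.3   1.55  0.    1.3  -1.16]
 rot units total [ 0.009  0.    -0.023]
```

View pics/w8.png

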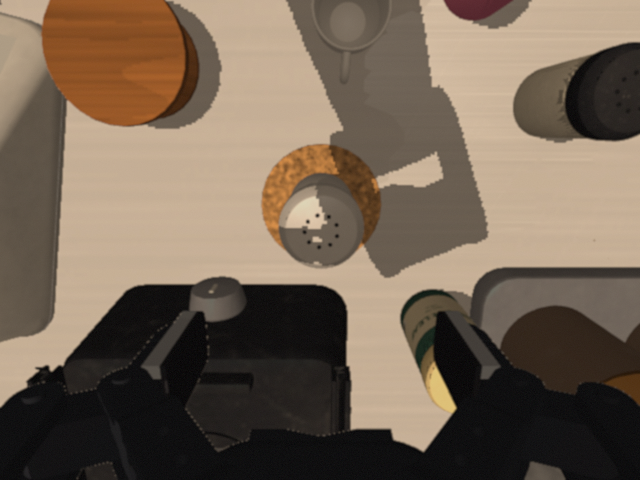

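arm_command(
  steps=[
    {"hand": 1, "travel": [-0.04, -0.01, -0.179], "rotation": [0.009, 0, -0.023]},
    {"hand": 1, "travel": [-0.04, -0.01, -0.179], "rotation": [0, 0, 0]},
    {"hand": 1, "travel": [-0.04, -0.01, -0.179], "rotation": [0, 0, 0]},
    {"hand": 1, "travel": [-0.04, -0.01, -0.179], "rotation": [0, 0, 0]},
    {"hand": 1, "travel": [-0.04, -0.01, -0.179], "rotation": [0, 0, 0]},
    {"hand": 1, "travel": [-0.04, -0.01, -0.179], "rotation": [0, 0, 0]},
    {"hand": 1, "travel": [-0.04, -0.01, -0.179], "rotation": [0, 0, 0]},
  ],
)

```text
time: 10.48
eef_pos: [0.4855, -0.0236, 0.2689]
tcp_rot: [0.708, -0.006, -0.011, -0.706]
contact_force: [0.4, -0.5, -0.5]
opening: 1.0
```

```bash
python3 - <<'E'
from h import *
tool([.411,-.391,.28],yaw=-np.radians(66))
E
```

```text
t 10.47 pos [ 0.4855 -0.0236  0.2689] open 1.0 F [ 0.4 -0.5 -0.5]
 units total [-0.258 -0.028 -1.223]
 tooldown [-0.0232 -0.0029 -0.9997] z axis yaw 90.43 q [-0.25 -0.14  2.   -0.01  1.3  -1.83]
 rot units total [ 6.200e-02  5.214e+00 -5.000e-03]
```

arm_command(
  steps=[
    {"hand": 1, "travel": [-0.037, -0.004, -0.175], "rotation": [0, 0, -0.044]},
    {"hand": 1, "travel": [-0.037, -0.004, -0.175], "rotation": [0, 0, 0]},
    {"hand": 1, "travel": [-0.037, -0.004, -0.175], "rotation": [0, 0, 0]},
    {"hand": 1, "travel": [-0.037, -0.004, -0.175], "rotation": [0, 0, 0]},
    {"hand": 1, "travel": [-0.037, -0.004, -0.175], "rotation": [0, 0, 0]},
    {"hand": 1, "travel": [-0.037, -0.004, -0.175], "rotation": [0, 0, 0]},
    {"hand": 1, "travel": [-0.037, -0.004, -0.175], "rotation": [0, 0, 0]},
    {"hand": 1, "travel": [0, 0, 0], "rotation": [0, 0.34, 0]},
    {"hand": 1, "travel": [0, 0, 0], "rotation": [0, 0.34, 0]},
    {"hand": 1, "travel": [0, 0, 0], "rotation": [0, 0.34, 0]},
    {"hand": 1, "travel": [0, 0, 0], "rotation": [0, 0.34, 0]},
    {"hand": 1, "travel": [0, 0, 0], "rotation": [0, 0.34, 0]},
    {"hand": 1, "travel": [0, 0, 0], "rotation": [0, 0.34, 0]},
    {"hand": 1, "travel": [0, 0, 0], "rotation": [0, 0.34, 0]},
    {"hand": 1, "travel": [0, 0, 0], "rotation": [0, 0.34, 0]},
    {"hand": 1, "travel": [0, 0, 0], "rotation": [0, 0.34, 0]},
    {"hand": 1, "travel": [0, 0, 0], "rotation": [0, 0.34, 0]},
    {"hand": 1, "travel": [0, 0, 0], "rotation": [0, 0.34, 0]},
    {"hand": 1, "travel": [0, 0, 0], "rotation": [0, 0.34, 0]},
    {"hand": 1, "travel": [0, 0, 0], "rotation": [0, 0.34, 0]},
  ],
)

```text
time: 12.98
eef_pos: [0.3935, -0.3968, 0.2362]
tcp_rot: [-0.265, 0.68, -0.636, 0.251]
contact_force: [-1.1, 0.2, -0.2]
opening: 0.999
```

```bash
python3 - <<'E'
from h import *
tool([.411,-.391,.28],yaw=-np.radians(66))
p,d,W,c,E=shot("wrist","w9")
E
```

```text
t 12.97 pos [ 0.3935 -0.3968  0.2362] open 0.999 F [-1.1  0.2 -0.2]
 units total [-0.056 -0.147  0.016]
 tooldown [-0.0415  0.0508 -0.9978] z axis yaw -47.13 q [-0.97  0.08  1.85 -0.01  1.27 -0.14]
 rot units total [0.125 0.629 0.013]
```

View pics/w9.png

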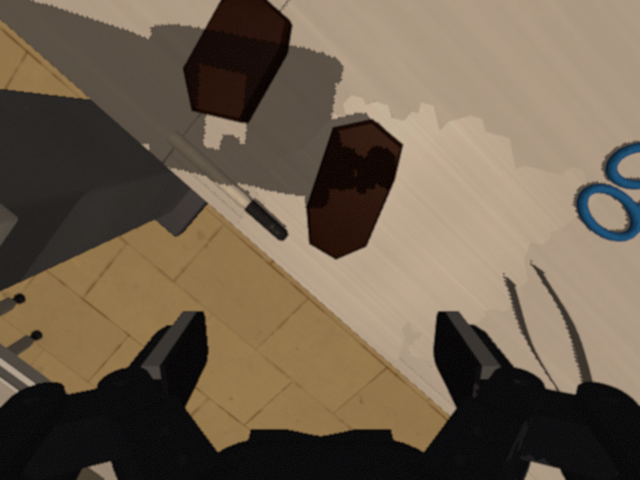

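arm_command(
  steps=[
    {"hand": 1, "travel": [0, -0.1, 0], "rotation": [0.06, 0.315, 0.006]},
    {"hand": 1, "travel": [0, -0.05, 0], "rotation": [0.06, 0.315, 0.006]},
    {"hand": 1, "travel": [0, 0, 0], "rotation": [0, 0, 0]},
  ],
)

```text
time: 13.4
eef_pos: [0.3939, -0.3971, 0.2761]
tcp_rot: [-0.147, 0.696, -0.688, 0.143]
contact_force: [-0.1, -0.5, -0.6]
opening: 0.997
```

```bash
cat >> h.py <<'E'
from scipy import ndimage
SL={1:(124,62,34,.14),2:(104,60,30,.12),3:(112,56,36,.10),4:(98,64,32,.08)}
def slabs(p,W,box,zlo=.004,zhi=.06,thr=70,amin=300):
    x0,x1,y0,y1=box
    m=(p.max(2)<thr)&(W[...,0]>x0)&(W[...,0]<x1)&(W[...,1]>y0)&(W[...,1]<y1)&(W[...,2]>zlo)&(W[...,2]<zhi)
    m=cv2.morphologyEx(m.astype(np.uint8),cv2.MORPH_CLOSE,np.ones((5,5)))
    m=cv2.morphologyEx(m,cv2.MORPH_OPEN,np.ones((3,3)))
    lab,k=ndimage.label(m);out=[]
    for i in range(1,k+1):
        r=(lab==i)&~np.isnan(W[...,0])
        if r.sum()<amin: continue
        P=W[r];co,rect,A=slab_fit(P);cxy=np.array(rect[0])/1000
        box=cv2.boxPoints(rect);e=[box[1]-box[0],box[2]-box[1]];l=max(e,key=np.linalg.norm)
        ax=np.degrees(np.arctan2(l[1],l[0]));dr=np.degrees(np.arctan2(co[1],co[0]))
        if np.cos(np.radians(ax-dr))<0: ax+=180
        ax=(ax+180)%360-180
        print("slab n",r.sum(),"cen",np.round(rect[0],1),"size",np.round(sorted(rect[1]),1),"thick-yaw",round(ax,1),"ztop",round(1000*(co[:2]@cxy+co[2]),1),"slope",round(np.hypot(*co[:2]),3),"dir",round(dr,1))
        out.append((r,rect,ax,co))
    return out
E
python3 - <<'E'
from h import *
p,d,W,c,E=shot("wrist","w10")
slabs(p,W,(.3,.7,-.55,-.15))
for n in("wrist","side"):
  if n=="side": p,d,W,c,E=shot("side")
  for m in ctrl.masks_of(n,"marker_pen")[:2]:
    q=W[m["region"]];q=q[~np.isnan(q[:,0])];print(n,"pen",m["score"],cv2.minAreaRect((q[:,:2]*1000).astype(np.float32)),cv2.boxPoints(cv2.minAreaRect((q[:,:2]*1000).astype(np.float32))).round())
tool([.411,-.391,.28],yaw=-np.radians(66))
E
```

```text
slab n 7408 cen [ 430.4 -250.4] size [58.8 99.5] thick-yaw -170.3 ztop 29.9 slope 0.122 dir -174.2
slab n 7177 cen [ 416.9 -389.1] size [ 60.2 119.8] thick-yaw 24.3 ztop 33.7 slope 0.139 dir 24.0
slab n 478 cen [ 343.9 -354.6] size [11.  43.9] thick-yaw 90.5 ztop 11.7 slope 0.293 dir 178.1
wrist pen 0.74 ((533.3969116210938, -272.32208251953125), (4.277774810791016, 16.625062942504883), 24.098466873168945) [[ 528. -266.]
 [ 535. -281.]
 [ 539. -279.]
 [ 532. -264.]]
wrist pen 0.62 ((340.5843505859375, -305.3369140625), (29.409311294555664, 146.7066192626953), 6.097812175750732) [[ 318. -234.]
 [ 334. -380.]
 [ 363. -377.]
 [ 347. -231.]]
side pen 0.6 ((344.4984436035156, -311.7843322753906), (21.01509666442871, 137.6852264404297), 0.10471274703741074) [[ 334. -243.]
 [ 334. -381.]
 [ 355. -381.]
 [ 355. -243.]]
t 13.6 pos [ 0.3936 -0.3968  0.2747] open 1.003 F [-0.4 -0.5  0.3]
 units total [-0.061 -0.018  0.005]
 tooldown [-0.0086  0.0118 -0.9999] z axis yaw -66.43 q [-0.97  0.02  1.84 -0.    1.29  0.19]
 rot units total [ 0.027 -0.014  0.006]
```

View pics/w10.png

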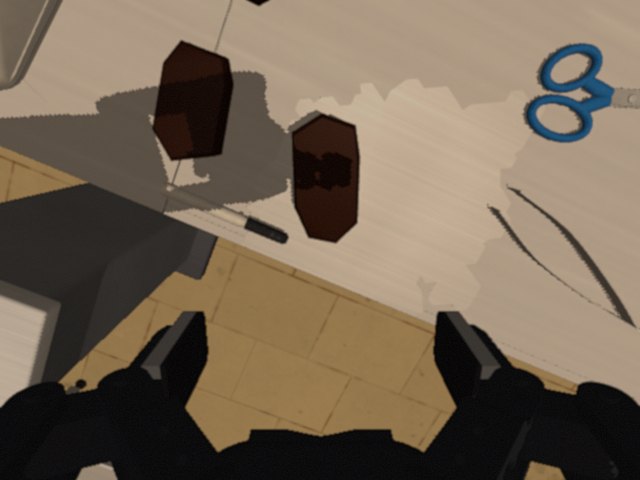

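arm_command(
  steps=[
    {"hand": 1, "travel": [0, 0, 0], "rotation": [0.027, -0.014, 0.006]},
    {"hand": 1, "travel": [-0.075, 0.15, 0.01], "rotation": [0, 0, 0]},
    {"hand": 1, "travel": [0, 0.15, 0], "rotation": [0, 0, 0]},
    {"hand": 1, "travel": [0, 0.15, 0], "rotation": [0, 0, 0]},
    {"hand": 1, "travel": [0, 0, 0], "rotation": [0, 0, 0]},
  ],
)

```text
time: 14.22
eef_pos: [0.4161, -0.3903, 0.1353]
tcp_rot: [0.149, -0.691, 0.692, -0.149]
contact_force: [0.9, -0.9, 0.2]
opening: 0.999
```

```bash
python3 - <<'E'
from h import *
p,d,W,c,E=shot("wrist","w11")
slabs(p,W,(.36,.5,-.46,-.32))
tool([.416,-.390,.03],yaw=-np.radians(66))
E
```

```text
slab n 16441 cen [ 417.9 -389.1] size [ 60.3 118.6] thick-yaw 24.5 ztop 33.9 slope 0.137 dir 24.8
t 14.28 pos [ 0.4173 -0.392   0.1382] open 0.998 F [ 0.1 -0.5  0.2]
 units total [ 0.002  0.361 -0.01 ]
 tooldown [ 0.0042 -0.0055 -1.    ] z axis yaw -65.64 q [-0.93  0.19  1.93  0.    1.02  0.21]
 rot units total [-0.013  0.012 -0.003]
```

View pics/w11.png

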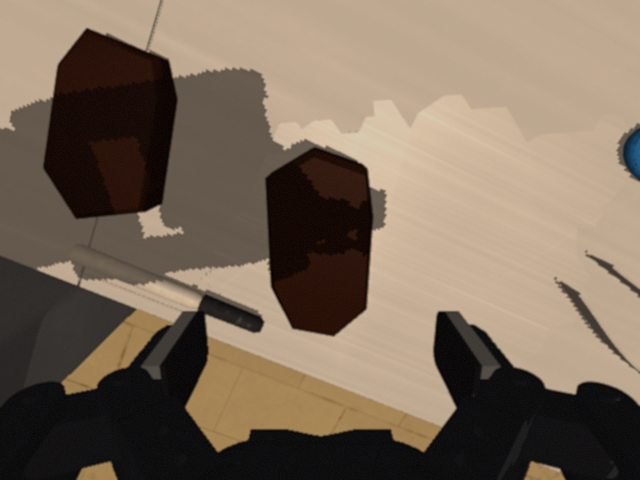

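arm_command(
  steps=[
    {"hand": 1, "travel": [-0.005, 0.14, -0.008], "rotation": [-0.013, 0.012, 0]},
    {"hand": 1, "travel": [0, 0.12, 0], "rotation": [0, 0, 0]},
    {"hand": 1, "travel": [0, 0.07, 0], "rotation": [0, 0, 0]},
    {"hand": 1, "travel": [0, 0, 0], "rotation": [0, 0, 0]},
  ],
)

```text
time: 14.78
eef_pos: [0.4239, -0.3975, 0.0494]
tcp_rot: [0.144, -0.685, 0.698, -0.151]
contact_force: [0.2, -0.5, 0.4]
opening: 0.997
```

```bash
python3 - <<'E'
from h import *
tool([.4175,-.389,.031],yaw=-np.radians(66))
shot("wrist","w12")
E
```

```text
t 14.78 pos [ 0.4239 -0.3975  0.0494] open 0.997 F [ 0.2 -0.5  0.4]
 units total [ 0.008  0.061 -0.036]
 tooldown [ 0.0147 -0.017  -0.9997] z axis yaw -65.91 q [-0.93  0.33  1.94  0.    0.85  0.22]
 rot units total [-0.041  0.003 -0.012]
```

View pics/w12.png

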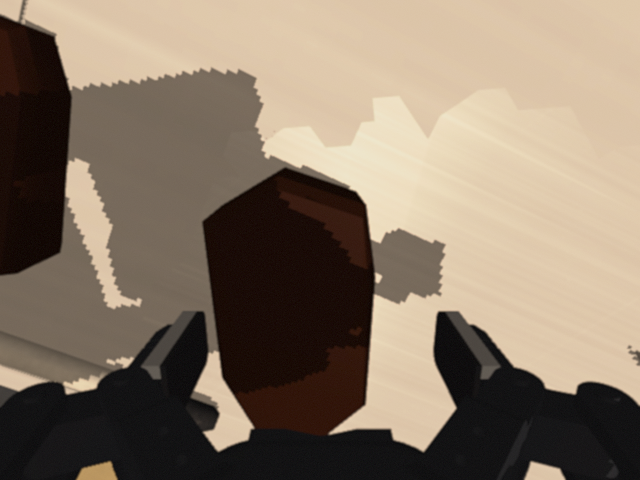

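arm_command(
  steps=[
    {"hand": 1, "travel": [0.005, 0, -0.036], "rotation": [-0.041, 0, -0.012]},
    {"hand": 1, "travel": [0, 0.03, 0], "rotation": [0, 0, 0]},
    {"hand": 1, "travel": [0, 0.025, 0], "rotation": [0, 0, 0]},
  ],
)

```text
time: 15.2
eef_pos: [0.4209, -0.3918, 0.0392]
tcp_rot: [0.146, -0.688, 0.695, -0.15]
contact_force: [-0.0, 0.1, 0.3]
opening: 0.996
```

```bash
python3 - <<'E'
from h import *
tool([.4175,-.389,.031],yaw=-np.radians(66))
shot("wrist","w13")
E
```

```text
t 15.2 pos [ 0.4209 -0.3918  0.0392] open 0.996 F [-0.   0.1  0.3]
 units total [ 0.007  0.027 -0.013]
 tooldown [ 0.0072 -0.0096 -0.9999] z axis yaw -65.88 q [-0.93  0.34  1.95  0.    0.84  0.22]
 rot units total [-0.022  0.004 -0.005]
```

View pics/w13.png

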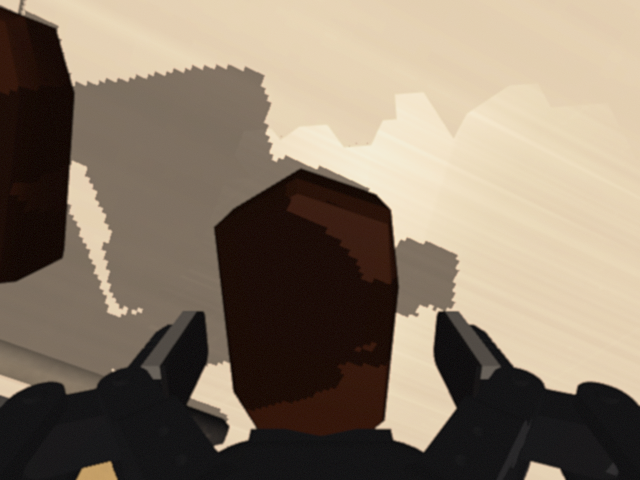

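arm_command(
  grip_force=50,
  steps=[
    {"hand": 1, "travel": [0.007, 0.012, -0.013], "rotation": [-0.022, 0, -0.005]},
    {"hand": 1, "travel": [0, 0.015, 0], "rotation": [0, 0, 0]},
    {"hand": 0.5, "travel": [0, 0, 0], "rotation": [0, 0, 0]},
    {"hand": 0.4, "travel": [0, 0, 0], "rotation": [0, 0, 0]},
    {"hand": 0.4, "travel": [0, 0, 0], "rotation": [0, 0, 0]},
    {"hand": 0.4, "travel": [0, 0, 0], "rotation": [0, 0, 0]},
  ],
)

```text
time: 16.0
eef_pos: [0.4168, -0.3885, 0.029]
tcp_rot: [-0.148, 0.692, -0.691, 0.147]
contact_force: [0.3, -1.2, -0.3]
opening: 0.714
```

```bash
python3 - <<'E'
from h import *
tool([.4175,-.389,.031],yaw=-np.radians(66))
shot("wrist","w14")
E
```

```text
t 16.0 pos [ 0.4168 -0.3885  0.029 ] open 0.714 F [ 0.3 -1.2 -0.3]
 units total [-0.002 -0.007  0.003]
 tooldown [-0.0017  0.0024 -1.    ] z axis yaw -65.89 q [-0.93  0.35  1.96  0.    0.83  0.22]
 rot units total [0.006 0.004 0.001]
```

View pics/w14.png

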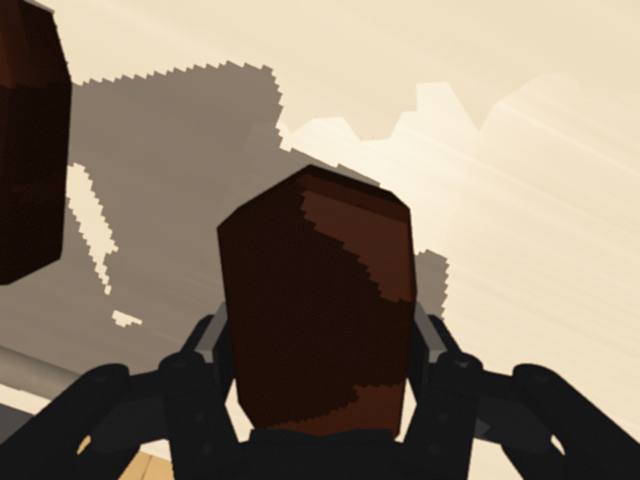

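arm_command(
  steps=[
    {"hand": 0.4, "travel": [0, -0.1, 0], "rotation": [0, 0, 0]},
    {"hand": 0.4, "travel": [0, -0.15, 0], "rotation": [0, 0, 0]},
    {"hand": 0.4, "travel": [0, -0.18, 0], "rotation": [0, 0, 0]},
    {"hand": 0.4, "travel": [0, -0.18, 0], "rotation": [0, 0, 0]},
    {"hand": 0.4, "travel": [0, -0.18, 0], "rotation": [0, 0, 0]},
    {"hand": 0.4, "travel": [0, 0, 0], "rotation": [0, 0.27, 0]},
    {"hand": 0.4, "travel": [0, 0, 0], "rotation": [0, 0.27, 0]},
    {"hand": 0.4, "travel": [0, 0, 0], "rotation": [0, 0.27, 0]},
    {"hand": 0.4, "travel": [0, 0, 0], "rotation": [0, 0, 0]},
  ],
)

```text
time: 17.18
eef_pos: [0.4149, -0.3859, 0.2681]
tcp_rot: [0.002, 0.711, -0.703, -0.008]
contact_force: [-0.1, 0.6, -2.0]
opening: 0.714
```

```bash
python3 - <<'E'
from h import *
tool([.52,-.1,.27],yaw=-np.radians(90))
E
```

```text
t 17.18 pos [ 0.4149 -0.3859  0.2681] open 0.714 F [-0.1  0.6 -2. ]
 units total [-0.336  0.002 -0.958]
 tooldown [-0.0088  0.0117 -0.9999] z axis yaw -90.87 q [-0.93  0.05  1.83 -0.    1.28  0.66]
 rot units total [ 0.022 -0.029  0.017]
```

arm_command(
  steps=[
    {"hand": 0.4, "travel": [-0.056, 0, -0.16], "rotation": [0.022, -0.029, 0.017]},
    {"hand": 0.4, "travel": [-0.056, 0, -0.16], "rotation": [0, 0, 0]},
    {"hand": 0.4, "travel": [-0.056, 0, -0.16], "rotation": [0, 0, 0]},
    {"hand": 0.4, "travel": [-0.056, 0, -0.16], "rotation": [0, 0, 0]},
    {"hand": 0.4, "travel": [-0.056, 0, -0.16], "rotation": [0, 0, 0]},
    {"hand": 0.4, "travel": [-0.056, 0, -0.16], "rotation": [0, 0, 0]},
    {"hand": 0.4, "travel": [0.04, 0, -0.165], "rotation": [0, 0, 0]},
    {"hand": 0.4, "travel": [0.04, 0, -0.165], "rotation": [0, 0, 0]},
    {"hand": 0.4, "travel": [0.04, 0, -0.165], "rotation": [0, 0, 0]},
    {"hand": 0.4, "travel": [0.04, 0, -0.165], "rotation": [0, 0, 0]},
  ],
)

```text
time: 18.42
eef_pos: [0.4626, 0.1122, 0.2641]
tcp_rot: [-0.009, 0.708, -0.706, 0.005]
contact_force: [0.4, -0.1, -1.6]
opening: 0.716
```

```bash
python3 - <<'E'
from h import *
tool([.447,.202,.27],yaw=-np.radians(90))
E
```

```text
t 18.43 pos [0.4626 0.1122 0.2641] open 0.716 F [ 0.4 -0.1 -1.6]
 units total [ 0.046 -0.018 -0.3  ]
 tooldown [-0.0057  0.0037 -1.    ] z axis yaw -88.84 q [ 0.02 -0.17  2.04  0.    1.28  1.57]
 rot units total [0.007 0.039 0.011]
```

arm_command(
  steps=[
    {"hand": 0.4, "travel": [0.02, -0.01, -0.15], "rotation": [0, 0.039, 0.011]},
    {"hand": 0.4, "travel": [0.025, -0.01, -0.14], "rotation": [0, 0, 0]},
    {"hand": 0.4, "travel": [0, 0, 0], "rotation": [0, 0, 0]},
  ],
)

```text
time: 18.8
eef_pos: [0.4448, 0.2044, 0.2692]
tcp_rot: [-0.005, 0.708, -0.706, 0.004]
contact_force: [0.4, -0.9, -1.5]
opening: 0.714
```

```bash
python3 - <<'E'
from h import *
p,d,W,c,E=shot("wrist","w15")
for m in ctrl.masks_of("wrist","stand_top")[:1]:
    print(m["score"],disc(c,E,m["region"],.06,.055)[:2])
q=W[(W[...,2]>.054)&(W[...,2]<.066)&(np.hypot(W[...,0]-.447,W[...,1]-.202)<.08)];print(len(q),np.nanpercentile(q,[1,99],axis=0).round(4),np.median(q[:,2]))
tool([.447,.202,.12],yaw=-np.radians(90))
E
```

```text
0.67 (array([0.44365633, 0.2018631 ]), np.float64(0.002504166685788109))
1913 [[0.4709 0.1565 0.0574]
 [0.5002 0.2489 0.0614]] 0.059615882019044775
t 18.9 pos [0.4454 0.2023 0.2689] open 0.714 F [ 0.1 -0.6 -2. ]
 units total [-0.007  0.496  0.003]
 tooldown [-0.0024  0.0029 -1.    ] z axis yaw -89.52 q [ 0.22 -0.14  2.01  0.    1.28  1.78]
 rot units total [0.006 0.016 0.005]
```

View pics/w15.png

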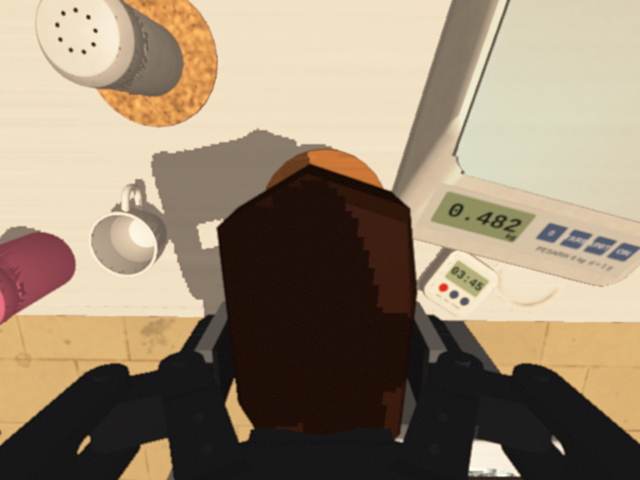

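arm_command(
  steps=[
    {"hand": 0.4, "travel": [0, 0.15, 0], "rotation": [0, 0.016, 0]},
    {"hand": 0.4, "travel": [0, 0.15, 0], "rotation": [0, 0, 0]},
    {"hand": 0.4, "travel": [0, 0.15, 0], "rotation": [0, 0, 0]},
  ],
)

```text
time: 19.27
eef_pos: [0.4503, 0.2, 0.1356]
tcp_rot: [0.004, 0.709, -0.706, 0.003]
contact_force: [0.2, -0.3, -2.0]
opening: 0.717
```

```bash
python3 - <<'E'
from h import *
tool([.446,.202,.092],yaw=-np.radians(90))
E
```

```text
t 19.27 pos [0.4503 0.2    0.1356] open 0.717 F [ 0.2 -0.3 -2. ]
 units total [ 0.016  0.145 -0.006]
 tooldown [ 0.0102  0.0043 -0.9999] z axis yaw -90.08 q [0.21 0.02 2.12 0.   1.   1.78]
 rot units total [ 0.008 -0.003 -0.02 ]
```

arm_command(
  steps=[
    {"hand": 0.4, "travel": [0.016, 0.06, -0.006], "rotation": [0.008, -0.003, -0.02]},
    {"hand": 0.4, "travel": [0, 0.06, 0], "rotation": [0, 0, 0]},
    {"hand": 0.4, "travel": [0, 0.015, 0], "rotation": [0, 0, 0]},
  ],
)

```text
time: 19.65
eef_pos: [0.4441, 0.1988, 0.0912]
tcp_rot: [0.002, -0.706, 0.708, 0.004]
contact_force: [0.6, -0.6, -1.0]
opening: 0.716
```

```bash
python3 - <<'E'
from h import *
tool([.446,.202,.089],yaw=-np.radians(90))
E
```

```text
t 19.65 pos [0.4441 0.1988 0.0912] open 0.716 F [ 0.6 -0.6 -1. ]
 units total [-0.006  0.007 -0.011]
 tooldown [-0.0081 -0.0023 -1.    ] z axis yaw -90.14 q [ 0.21  0.08  2.14 -0.    0.92  1.79]
 rot units total [-0.004 -0.005  0.016]
```

arm_command(
  steps=[
    {"hand": 0.4, "travel": [-0.006, 0, -0.011], "rotation": [-0.004, -0.005, 0.016]},
    {"hand": 0.4, "travel": [0, 0.007, 0], "rotation": [0, 0, 0]},
  ],
)

```text
time: 19.9
eef_pos: [0.448, 0.2022, 0.0914]
tcp_rot: [0.002, 0.707, -0.707, 0.002]
contact_force: [-0.6, -0.9, -0.7]
opening: 0.712
```

```bash
python3 - <<'E'
from h import *
tool([.446,.202,.089],yaw=-np.radians(90))
E
```

```text
t 19.9 pos [0.448  0.2022 0.0914] open 0.712 F [-0.6 -0.9 -0.7]
 units total [0.007 0.008 0.001]
 tooldown [ 4.9e-03  7.0e-04 -1.0e+00] z axis yaw -90.01 q [ 0.22  0.09  2.14 -0.    0.91  1.79]
 rot units total [ 0.001 -0.    -0.009]
```

arm_command(
  steps=[
    {"hand": 0.4, "travel": [0.003, 0.01, 0], "rotation": [0, 0, -0.009]},
    {"hand": 0.4, "travel": [0, 0.006, 0], "rotation": [0, 0, 0]},
  ],
)

```text
time: 20.15
eef_pos: [0.4482, 0.2026, 0.089]
tcp_rot: [0.0, 0.708, -0.707, 0.001]
contact_force: [-4.0, -2.2, 8.0]
opening: 0.71
```

arm_command(
  steps=[
    {"hand": 0.85, "travel": [0, -0.003, 0], "rotation": [0, 0, 0]},
    {"hand": 1, "travel": [0, 0, 0], "rotation": [0, 0, 0]},
    {"hand": 1, "travel": [0, 0, 0], "rotation": [0, 0, 0]},
    {"hand": 1, "travel": [0, -0.1, 0], "rotation": [0, 0, 0]},
    {"hand": 1, "travel": [0, -0.15, 0], "rotation": [0, 0, 0]},
    {"hand": 1, "travel": [0, -0.18, 0], "rotation": [0, 0, 0]},
    {"hand": 1, "travel": [0, -0.15, 0], "rotation": [0, 0, 0]},
  ],
)

```text
time: 21.02
eef_pos: [0.4458, 0.202, 0.2645]
tcp_rot: [0.002, -0.707, 0.707, 0.002]
contact_force: [0.8, 0.5, -0.0]
opening: 0.999
```

```bash
python3 - <<'E'
from h import *
p,d,W,c,E=shot("wrist","w16")
slabs(p,W,(.37,.53,.1,.3),zlo=.065,zhi=.12)
q=W[(W[...,2]>.054)&(W[...,2]<.064)&(np.hypot(W[...,0]-.447,W[...,1]-.202)<.08)];print(len(q),np.nanpercentile(q,[1,99],axis=0).round(4))
for n in("side","scene"):
  p,d,W,c,E=shot(n,n+"16");slabs(p,W,(.37,.53,.1,.3),zlo=.065,zhi=.12)
tool([.427,-.252,.28],yaw=-np.radians(81))
E
```

```text
slab n 10231 cen [448.5 202.6] size [ 60.4 118.7] thick-yaw -0.0 ztop 93.8 slope 0.138 dir 0.7
3376 [[0.4062 0.1489 0.058 ]
 [0.487  0.2549 0.0614]]
slab n 688 cen [444.2 198. ] size [ 62.6 120.7] thick-yaw 0.5 ztop 91.3 slope 0.142 dir 7.5
t 21.18 pos [0.4473 0.2023 0.2659] open 1.003 F [-0.5 -0.3  0. ]
 units total [ 0.069 -0.048  1.514]
 tooldown [-6.e-04  6.e-04 -1.e+00] z axis yaw -89.97 q [ 0.22 -0.14  2.01  0.    1.27  1.79]
 rot units total [ 0.001 -0.299  0.001]
```

View pics/w16.png

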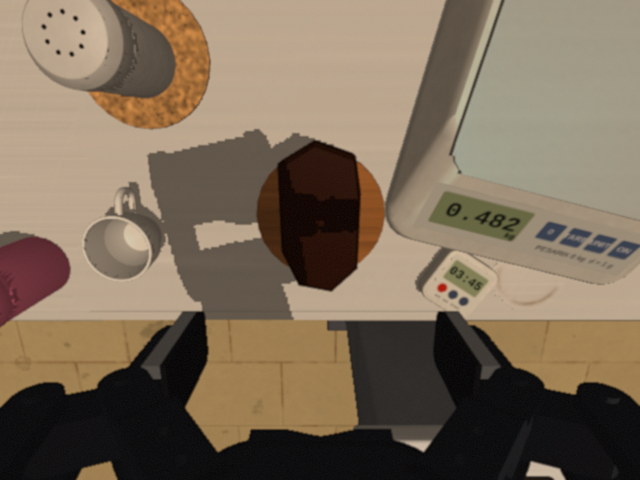

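View pics/side16.png

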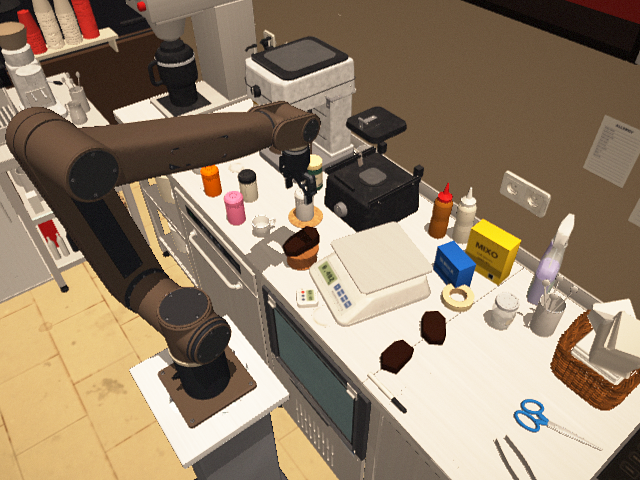

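arm_command(
  steps=[
    {"hand": 1, "travel": [-0.049, -0.02, 0.168], "rotation": [0, 0, 0]},
    {"hand": 1, "travel": [-0.049, -0.02, 0.168], "rotation": [0, 0, 0]},
    {"hand": 1, "travel": [-0.049, 0, 0.168], "rotation": [0, 0, 0]},
    {"hand": 1, "travel": [-0.049, 0, 0.168], "rotation": [0, 0, 0]},
    {"hand": 1, "travel": [-0.049, 0, 0.168], "rotation": [0, 0, 0]},
    {"hand": 1, "travel": [0.075, 0, 0.168], "rotation": [0, 0, 0]},
    {"hand": 1, "travel": [0.075, 0, 0.168], "rotation": [0, 0, 0]},
    {"hand": 1, "travel": [0.075, 0, 0.168], "rotation": [0, 0, 0]},
    {"hand": 1, "travel": [0.075, 0, 0.168], "rotation": [0, 0, 0]},
    {"hand": 1, "travel": [0, 0, 0], "rotation": [0, -0.3, 0]},
    {"hand": 1, "travel": [0, 0, 0], "rotation": [0, 0, 0]},
  ],
)

```text
time: 22.55
eef_pos: [0.4236, -0.263, 0.2558]
tcp_rot: [-0.067, 0.711, -0.699, 0.048]
contact_force: [-0.8, 0.4, -0.6]
opening: 1.002
```

```bash
python3 - <<'E'
from h import *
p,d,W,c,E=shot("wrist","w17")
slabs(p,W,(.36,.5,-.32,-.18))
tool([.429,-.251,.13],yaw=-np.radians(80.5))
E
```

```text
slab n 6525 cen [ 430.8 -249.3] size [58.3 99.2] thick-yaw -169.9 ztop 29.8 slope 0.123 dir -171.8
t 22.6 pos [ 0.4237 -0.2627  0.2557] open 1.0 F [ 0.4 -0.4 -0.3]
 units total [-0.035  0.419 -0.028]
 tooldown [-0.0291  0.0145 -0.9995] z axis yaw -80.72 q [-0.75 -0.09  1.99 -0.01  1.28  0.66]
 rot units total [ 0.036 -0.007  0.05 ]
```

View pics/w17.png

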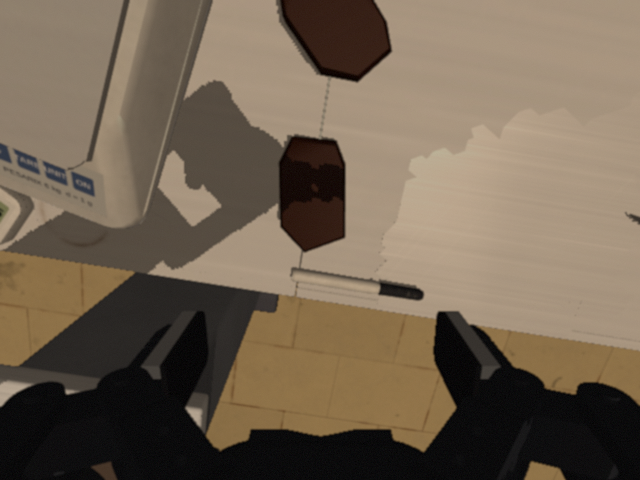

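arm_command(
  steps=[
    {"hand": 1, "travel": [0, 0, 0], "rotation": [0.036, 0, 0.05]},
    {"hand": 1, "travel": [-0.023, 0.13, -0.04], "rotation": [0, 0, 0]},
    {"hand": 1, "travel": [0, 0.14, 0], "rotation": [0, 0, 0]},
    {"hand": 1, "travel": [0, 0.14, 0], "rotation": [0, 0, 0]},
  ],
)

```text
time: 23.1
eef_pos: [0.4326, -0.2487, 0.1334]
tcp_rot: [0.053, -0.701, 0.708, -0.061]
contact_force: [-0.1, -0.5, -0.0]
opening: 0.999
```

```bash
python3 - <<'E'
from h import *
p,d,W,c,E=shot("wrist","w18")
slabs(p,W,(.36,.5,-.32,-.18))
tool([.43,-.2495,.05],yaw=-np.radians(80))
E
```

```text
slab n 13960 cen [ 431.1 -249.8] size [58.7 99.6] thick-yaw -170.1 ztop 29.7 slope 0.124 dir -170.7
t 23.15 pos [ 0.4292 -0.2458  0.1269] open 1.0 F [-3.4  0.8 -3.1]
 units total [0.    0.257 0.012]
 tooldown [ 3.e-03 -7.e-04 -1.e+00] z axis yaw -80.77 q [-0.73  0.04  2.12  0.    0.99  0.68]
 rot units total [-0.002 -0.026 -0.005]
```

arm_command(
  steps=[
    {"hand": 1, "travel": [0, 0.1, 0.005], "rotation": [0, -0.026, -0.005]},
    {"hand": 1, "travel": [0, 0.1, 0], "rotation": [0, 0, 0]},
    {"hand": 1, "travel": [0, 0.04, 0], "rotation": [0, 0, 0]},
    {"hand": 1, "travel": [0, 0, 0], "rotation": [0, 0, 0]},
  ],
)

```text
time: 23.65
eef_pos: [0.4308, -0.2452, 0.0545]
tcp_rot: [0.062, -0.704, 0.705, -0.063]
contact_force: [-0.2, 0.4, -0.1]
opening: 0.999
```

```bash
python3 - <<'E'
from h import *
p,d,W,c,E=shot("wrist","w19")
tool([.4305,-.2495,.029],yaw=-np.radians(80))
E
```

```text
t 23.7 pos [ 0.4312 -0.2456  0.0552] open 1.001 F [-0.5  0.5 -0.2]
 units total [0.005 0.087 0.012]
 tooldown [ 0.003  -0.0027 -1.    ] z axis yaw -79.89 q [-0.72  0.16  2.14 -0.    0.84  0.67]
 rot units total [-0.006  0.004 -0.005]
```

View pics/w19.png

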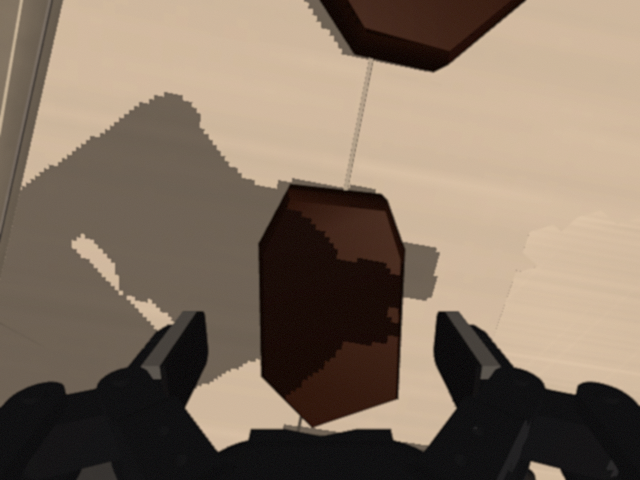

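arm_command(
  grip_force=50,
  steps=[
    {"hand": 1, "travel": [0.004, 0.04, 0.014], "rotation": [-0.006, 0, -0.005]},
    {"hand": 1, "travel": [0, 0.045, 0], "rotation": [0, 0, 0]},
    {"hand": 1, "travel": [0, 0.005, 0], "rotation": [0, 0, 0]},
  ],
)

```text
time: 24.08
eef_pos: [0.4325, -0.2518, 0.0294]
tcp_rot: [0.061, -0.703, 0.706, -0.064]
contact_force: [-0.3, 0.5, -0.3]
opening: 0.999
```

```bash
python3 - <<'E'
from h import *
tool([.4305,-.2495,.029],yaw=-np.radians(80))
E
```

```text
t 24.07 pos [ 0.4325 -0.2518  0.0294] open 0.999 F [-0.3  0.5 -0.3]
 units total [ 0.005  0.001 -0.009]
 tooldown [ 0.004  -0.0038 -1.    ] z axis yaw -79.91 q [-0.73  0.22  2.13 -0.    0.78  0.66]
 rot units total [-0.008  0.003 -0.006]
```

arm_command(
  steps=[
    {"hand": 0.7, "travel": [0.005, 0, -0.009], "rotation": [-0.008, 0, -0.006]},
    {"hand": 0.4, "travel": [0, 0, 0], "rotation": [0, 0, 0]},
    {"hand": 0.4, "travel": [0, 0, 0], "rotation": [0, 0, 0]},
    {"hand": 0.4, "travel": [0, 0, 0], "rotation": [0, 0, 0]},
    {"hand": 0.4, "travel": [0, 0, 0], "rotation": [0, 0, 0]},
  ],
)

```text
time: 24.7
eef_pos: [0.4304, -0.2492, 0.0295]
tcp_rot: [-0.062, 0.704, -0.704, 0.062]
contact_force: [0.2, -0.2, -0.3]
opening: 0.689
```

```bash
python3 - <<'E'
from h import *
tool([.4305,-.2495,.029],yaw=-np.radians(80))
E
```

```text
t 24.7 pos [ 0.4304 -0.2492  0.0295] open 0.689 F [ 0.2 -0.2 -0.3]
 units total [-0.     0.002  0.001]
 tooldown [-0.e+00  1.e-04 -1.e+00] z axis yaw -79.92 q [-0.73  0.22  2.14  0.    0.79  0.67]
 rot units total [ 0.     0.003 -0.   ]
```

arm_command(
  steps=[
    {"hand": 0.4, "travel": [0, -0.1, 0], "rotation": [0, 0, 0]},
    {"hand": 0.4, "travel": [0, -0.17, 0], "rotation": [0, 0, 0]},
    {"hand": 0.4, "travel": [0, -0.18, 0], "rotation": [0, 0, 0]},
    {"hand": 0.4, "travel": [0, -0.18, 0], "rotation": [0, 0, 0]},
    {"hand": 0.4, "travel": [0, -0.18, 0], "rotation": [0, 0, 0]},
    {"hand": 0.4, "travel": [0, 0, 0], "rotation": [0, 0.33, 0]},
    {"hand": 0.4, "travel": [-0.067, 0, -0.18], "rotation": [0, 0, 0]},
    {"hand": 0.4, "travel": [-0.067, 0, -0.18], "rotation": [0, 0, 0]},
    {"hand": 0.4, "travel": [-0.067, 0, -0.18], "rotation": [0, 0, 0]},
    {"hand": 0.4, "travel": [-0.067, 0, -0.18], "rotation": [0, 0, 0]},
    {"hand": 0.4, "travel": [0.05, 0, -0.19], "rotation": [0, 0, 0]},
    {"hand": 0.4, "travel": [0.05, 0, -0.19], "rotation": [0, 0, 0]},
    {"hand": 0.4, "travel": [0.05, 0, -0.19], "rotation": [0, 0, 0]},
    {"hand": 0.4, "travel": [0.05, 0, -0.15], "rotation": [0, 0, 0]},
    {"hand": 0.4, "travel": [0, 0, 0], "rotation": [0, 0, 0]},
  ],
)

```text
time: 26.58
eef_pos: [0.448, 0.1972, 0.2741]
tcp_rot: [-0.002, 0.709, -0.705, -0.007]
contact_force: [0.2, 0.4, -3.4]
opening: 0.691
```

```bash
python3 - <<'E'
from h import *
tool([.447,.202,.20],yaw=-np.radians(90))
shot("wrist","w20")
E
```

```text
t 26.57 pos [0.448  0.1972 0.2741] open 0.691 F [ 0.2  0.4 -3.4]
 units total [ 0.     0.247 -0.014]
 tooldown [-0.0133  0.0063 -0.9999] z axis yaw -90.4 q [ 0.2  -0.14  2.    0.01  1.3   1.78]
 rot units total [ 0.012 -0.013  0.025]
```

View pics/w20.png

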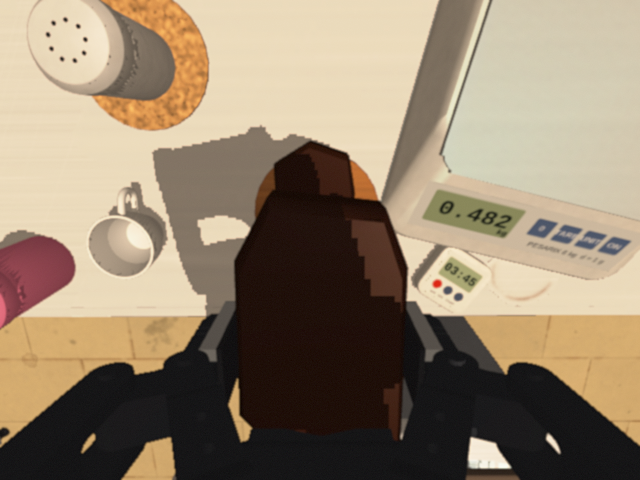

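arm_command(
  steps=[
    {"hand": 0.4, "travel": [0, 0.1, -0.016], "rotation": [0.012, -0.013, 0.15]},
    {"hand": 0.4, "travel": [0, 0.1, 0], "rotation": [0, 0, 0.139]},
    {"hand": 0.4, "travel": [0, 0, 0], "rotation": [0, 0, 0]},
  ],
)

```text
time: 27.0
eef_pos: [0.451, 0.1978, 0.212]
tcp_rot: [-0.051, -0.704, 0.707, -0.048]
contact_force: [-0.4, 0.2, -2.6]
opening: 0.689
```

```bash
cat >> h.py <<'E'
def tilt(target,down,yaw):
    s=ctrl.get_state();M=R.from_quat(s["tcp_rot"]).as_matrix()
    y=np.array(down,float);y/=np.linalg.norm(y);z=np.array([np.cos(yaw),np.sin(yaw),0]);z-=y*(y@z);z/=np.linalg.norm(z)
    G=np.c_[np.cross(y,z),y,z]
    print("t",round(s["time"],2),"pos",s["eef_pos"].round(4),"open",round(s["opening"],3),"F",s["contact_force"].round(1),"down",M[:,1].round(4))
    d=np.asarray(target)-s["eef_pos"]
    print(" units total now-frame",(M.T@d/.3).round(3),"goal-frame",(G.T@d/.3).round(3)," rot",(R.from_matrix(M.T@G).as_rotvec()/np.radians(30)).round(3))
E
python3 - <<'E'
from h import *
tilt([.4445,.2025,.130],(.138,0,-.99),-np.pi/2)
E
```

```text
t 27.0 pos [0.451  0.1978 0.212 ] open 0.689 F [-0.4  0.2 -2.6] down [ 0.1401 -0.0041 -0.9901]
 units total now-frame [ 0.06   0.268 -0.017] goal-frame [ 0.059  0.268 -0.016]  rot [-0.008 -0.009 -0.004]
```

arm_command(
  steps=[
    {"hand": 0.4, "travel": [0.03, 0.1, -0.016], "rotation": [-0.008, -0.009, -0.004]},
    {"hand": 0.4, "travel": [0.03, 0.1, 0], "rotation": [0, 0, 0]},
    {"hand": 0.4, "travel": [0, 0.05, 0], "rotation": [0, 0, 0]},
  ],
)

```text
time: 27.38
eef_pos: [0.4489, 0.2006, 0.1395]
tcp_rot: [0.053, 0.706, -0.705, 0.05]
contact_force: [-0.3, 0.6, -2.5]
opening: 0.689
```

```bash
python3 - <<'E'
from h import *
tilt([.4445,.2025,.1247],(.138,0,-.99),-np.pi/2)
E
```

```text
t 27.38 pos [0.4489 0.2006 0.1395] open 0.689 F [-0.3  0.6 -2.5] down [ 1.448e-01  7.000e-04 -9.895e-01]
 units total now-frame [ 0.022  0.047 -0.006] goal-frame [ 0.021  0.047 -0.006]  rot [ 0.001 -0.009 -0.013]
```

arm_command(
  steps=[
    {"hand": 0.4, "travel": [0.02, 0.02, -0.006], "rotation": [0, -0.009, -0.013]},
    {"hand": 0.4, "travel": [0, 0.02, 0], "rotation": [0, 0, 0]},
  ],
)

```text
time: 27.62
eef_pos: [0.4467, 0.2019, 0.128]
tcp_rot: [0.05, 0.706, -0.705, 0.049]
contact_force: [-0.0, 0.3, -2.1]
opening: 0.689
```

```bash
python3 - <<'E'
from h import *
tilt([.4445,.2025,.1227],(.138,0,-.99),-np.pi/2)
E
```

```text
t 27.62 pos [0.4467 0.2019 0.128 ] open 0.689 F [-0.   0.3 -2.1] down [ 1.395e-01  8.000e-04 -9.902e-01]
 units total now-frame [ 0.01   0.016 -0.002] goal-frame [ 0.01   0.016 -0.002]  rot [ 0.002 -0.003 -0.003]
```

arm_command(
  steps=[
    {"hand": 0.4, "travel": [0.01, 0.01, -0.002], "rotation": [0, 0, 0]},
    {"hand": 0.4, "travel": [0, 0.008, 0], "rotation": [0, 0, 0]},
  ],
)

```text
time: 27.88
eef_pos: [0.4455, 0.2028, 0.1234]
tcp_rot: [0.051, 0.706, -0.705, 0.05]
contact_force: [-8.5, -0.2, 13.4]
opening: 0.69
```

```bash
python3 - <<'E'
from h import *
tilt([.4445,.2025,.1227],(.138,0,-.99),-np.pi/2)
E
```

```text
t 27.88 pos [0.4455 0.2028 0.1234] open 0.69 F [-8.5 -0.2 13.4] down [ 0.1414  0.0013 -0.9899]
 units total now-frame [0.004 0.002 0.001] goal-frame [0.004 0.002 0.001]  rot [ 0.002 -0.003 -0.006]
```

Contact, at the expected height. I release and retreat along the tool axis.

arm_command(
  steps=[
    {"hand": 0.85, "travel": [0, -0.005, 0], "rotation": [0, 0, 0]},
    {"hand": 1, "travel": [0, 0, 0], "rotation": [0, 0, 0]},
    {"hand": 1, "travel": [0, 0, 0], "rotation": [0, 0, 0]},
    {"hand": 1, "travel": [0, -0.1, 0], "rotation": [0, 0, 0]},
    {"hand": 1, "travel": [0, -0.15, 0], "rotation": [0, 0, 0]},
    {"hand": 1, "travel": [0, -0.15, 0], "rotation": [0, 0, -0.15]},
    {"hand": 1, "travel": [0, -0.1, 0], "rotation": [0, 0, -0.125]},
  ],
)

```text
time: 28.75
eef_pos: [0.4251, 0.2028, 0.2783]
tcp_rot: [-0.002, 0.708, -0.707, -0.002]
contact_force: [0.5, 1.2, -0.4]
opening: 1.0
```

```bash
python3 - <<'E'
from h import *
p,d,W,c,E=shot("wrist","w21")
slabs(p,W,(.37,.53,.1,.3),zlo=.1,zhi=.16)
slabs(p,W,(.37,.53,.1,.3),zlo=.065,zhi=.16)
for n in("side","scene"):
  p,d,W,c,E=shot(n);slabs(p,W,(.37,.53,.1,.3),zlo=.1,zhi=.16)
  cv2.imwrite(f"pics/{n}21.png",cv2.resize(p[190:290,250:350],None,fx=5,fy=5))
tool([.567,-.247,.28],yaw=-np.radians(45))
E
```

```text
slab n 10722 cen [447.  202.7] size [ 58.5 100.9] thick-yaw -0.5 ztop 123.9 slope 0.016 dir 10.6
slab n 11040 cen [447.  202.7] size [ 58.5 100.9] thick-yaw -0.5 ztop 123.9 slope 0.016 dir 10.6
slab n 557 cen [442.8 197.4] size [61.3 98.1] thick-yaw -1.0 ztop 121.6 slope 0.04 dir 41.3
slab n 372 cen [437.9 197.3] size [61.8 90. ] thick-yaw 3.0 ztop 121.6 slope 0.057 dir 68.1
t 28.9 pos [0.4263 0.2028 0.2775] open 1.0 F [-0.2 -0.1 -0.9]
 units total [-0.471 -0.012  1.499]
 tooldown [-0.0014  0.0018 -1.    ] z axis yaw -90.06 q [ 0.23 -0.19  2.03  0.    1.3   1.8 ]
 rot units total [ 4.000e-03 -1.502e+00  1.000e-03]
```

View pics/w21.png

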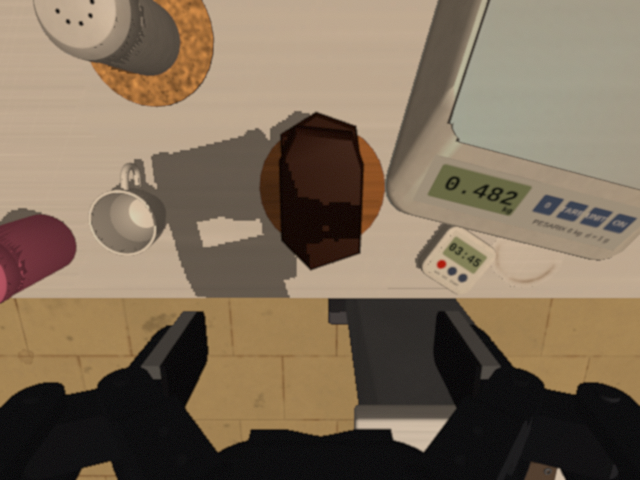

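View pics/side21.png

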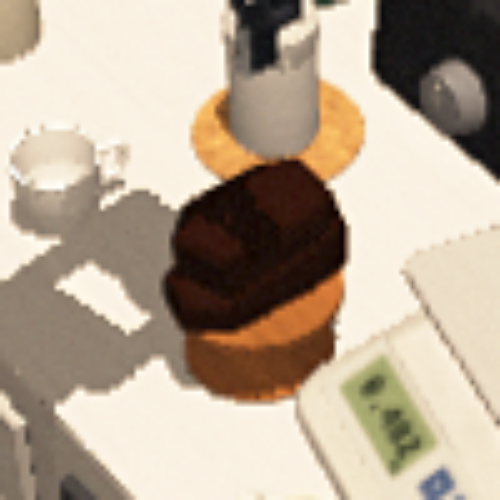

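arm_command(
  steps=[
    {"hand": 1, "travel": [-0.08, 0, 0.167], "rotation": [0, 0, 0]},
    {"hand": 1, "travel": [-0.08, 0, 0.167], "rotation": [0, 0, 0]},
    {"hand": 1, "travel": [-0.08, 0, 0.167], "rotation": [0, 0, 0]},
    {"hand": 1, "travel": [-0.05, 0, 0.167], "rotation": [0, 0, 0]},
    {"hand": 1, "travel": [-0.05, 0, 0.167], "rotation": [0, 0, 0]},
    {"hand": 1, "travel": [-0.05, 0, 0.167], "rotation": [0, 0, 0]},
    {"hand": 1, "travel": [-0.03, 0, 0.167], "rotation": [0, 0, 0]},
    {"hand": 1, "travel": [-0.03, 0, 0.167], "rotation": [0, 0, 0]},
    {"hand": 1, "travel": [-0.02, 0, 0.167], "rotation": [0, 0, 0]},
    {"hand": 1, "travel": [0, 0, 0], "rotation": [0, -0.3, 0]},
    {"hand": 1, "travel": [0, 0, 0], "rotation": [0, -0.3, 0]},
    {"hand": 1, "travel": [0, 0, 0], "rotation": [0, -0.3, 0]},
    {"hand": 1, "travel": [0, 0, 0], "rotation": [0, -0.3, 0]},
    {"hand": 1, "travel": [0, 0, 0], "rotation": [0, -0.3, 0]},
    {"hand": 1, "travel": [0, 0, 0], "rotation": [0, 0, 0]},
  ],
)

```text
time: 30.78
eef_pos: [0.5592, -0.2572, 0.2391]
tcp_rot: [-0.288, 0.66, -0.639, 0.27]
contact_force: [-0.4, -0.2, 1.4]
opening: 0.998
```

```bash
python3 - <<'E'
from h import *
p,d,W,c,E=shot("wrist","w22")
slabs(p,W,(.48,.65,-.32,-.18))
tool([.57,-.246,.28],yaw=-np.radians(45))
E
```

```text
slab n 7167 cen [ 573.4 -244.2] size [62.5 93.9] thick-yaw 46.7 ztop 31.7 slope 0.078 dir 46.6
t 30.82 pos [ 0.5591 -0.2571  0.239 ] open 1.002 F [ 0.2 -0.5 -0.6]
 units total [-0.05  -0.137 -0.005]
 tooldown [-0.0365  0.018  -0.9992] z axis yaw -43.59 q [-0.59  0.19  1.72 -0.01  1.27  0.17]
 rot units total [0.074 0.047 0.024]
```

View pics/w22.png

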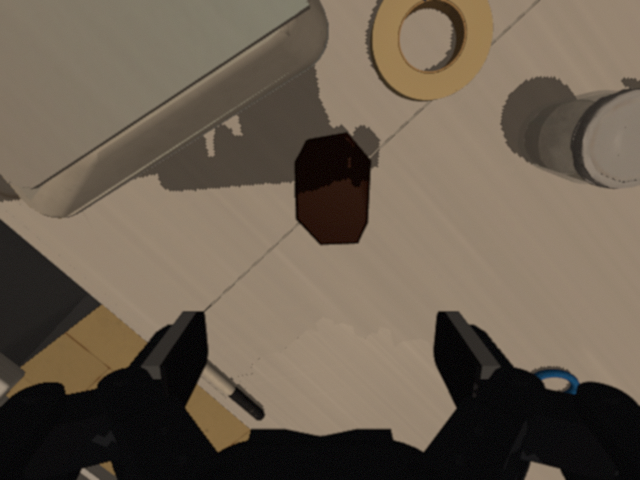

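arm_command(
  steps=[
    {"hand": 1, "travel": [0, 0, 0], "rotation": [0.074, -0.01, 0.024]},
    {"hand": 1, "travel": [-0.062, 0.12, -0.003], "rotation": [0, 0, 0]},
    {"hand": 1, "travel": [0, 0.12, 0], "rotation": [0, 0, 0]},
    {"hand": 1, "travel": [0, 0.1, 0], "rotation": [0, 0, 0]},
    {"hand": 1, "travel": [0, 0, 0], "rotation": [0, 0, 0]},
  ],
)

```text
time: 31.45
eef_pos: [0.5706, -0.2416, 0.1316]
tcp_rot: [-0.276, 0.651, -0.651, 0.276]
contact_force: [0.7, 0.2, 0.7]
opening: 0.996
```

```bash
python3 - <<'E'
from h import *
p,d,W,c,E=shot("wrist","w23")
slabs(p,W,(.48,.65,-.32,-.18))
tool([.573,-.2445,.05],yaw=-np.radians(43.3))
E
```

```text
slab n 13793 cen [ 574.  -244.1] size [62.1 93.3] thick-yaw 46.1 ztop 31.7 slope 0.076 dir 47.9
t 31.5 pos [ 0.5717 -0.2423  0.1336] open 1.0 F [ 0.1  0.5 -0.6]
 units total [0.003 0.279 0.007]
 tooldown [ 0.003  -0.0015 -1.    ] z axis yaw -43.96 q [-0.56  0.29  1.81  0.    1.04  0.2 ]
 rot units total [-0.006 -0.022 -0.002]
```

View pics/w23.png

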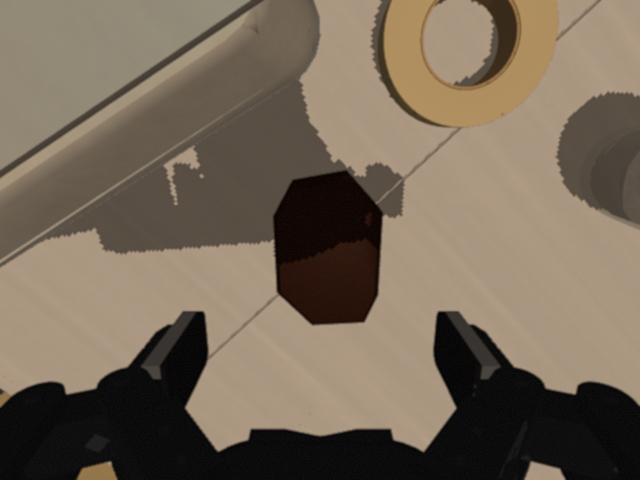

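arm_command(
  steps=[
    {"hand": 1, "travel": [0.003, 0.11, 0.009], "rotation": [-0.006, -0.01, -0.002]},
    {"hand": 1, "travel": [0, 0.11, 0], "rotation": [0, 0, 0]},
    {"hand": 1, "travel": [0, 0.06, 0], "rotation": [0, 0, 0]},
    {"hand": 1, "travel": [0, 0, 0], "rotation": [0, 0, 0]},
  ],
)

```text
time: 32.0
eef_pos: [0.5784, -0.2483, 0.056]
tcp_rot: [0.274, -0.646, 0.655, -0.28]
contact_force: [-0.4, 0.1, -0.2]
opening: 1.003
```

```bash
python3 - <<'E'
from h import *
p,d,W,c,E=shot("wrist","w24")
tool([.5735,-.2443,.029],yaw=-np.radians(43.5))
E
```

```text
t 32.05 pos [ 0.5791 -0.2488  0.0572] open 1.002 F [-0.1  0.5  0.6]
 units total [ 0.003  0.094 -0.025]
 tooldown [ 0.0144 -0.0094 -0.9999] z axis yaw -43.86 q [-0.57  0.41  1.82 -0.    0.9   0.2 ]
 rot units total [-0.032 -0.012 -0.006]
```

View pics/w24.png

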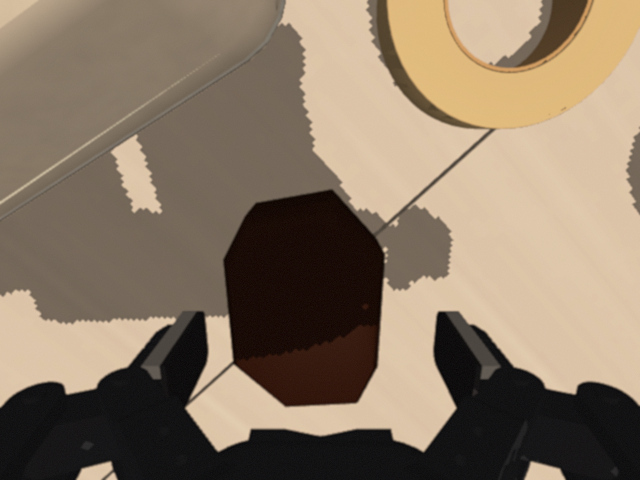

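arm_command(
  steps=[
    {"hand": 1, "travel": [0.003, 0.03, -0.025], "rotation": [-0.032, -0.01, -0.006]},
    {"hand": 1, "travel": [0, 0.04, 0], "rotation": [0, 0, 0]},
    {"hand": 1, "travel": [0, 0.02, 0], "rotation": [0, 0, 0]},
  ],
)

```text
time: 32.42
eef_pos: [0.5751, -0.2453, 0.0326]
tcp_rot: [0.278, -0.648, 0.651, -0.28]
contact_force: [0.1, 0.5, -0.3]
opening: 0.998
```

```bash
python3 - <<'E'
from h import *
tool([.5735,-.2443,.029],yaw=-np.radians(43.5))
E
```

```text
t 32.42 pos [ 0.5751 -0.2453  0.0326] open 0.998 F [ 0.1  0.5 -0.3]
 units total [ 0.001  0.012 -0.006]
 tooldown [ 0.0049 -0.0031 -1.    ] z axis yaw -43.54 q [-0.57  0.44  1.82  0.    0.87  0.19]
 rot units total [-0.011 -0.001 -0.002]
```

arm_command(
  steps=[
    {"hand": 1, "travel": [0.001, 0.012, -0.006], "rotation": [-0.011, 0, -0.002]},
    {"hand": 0.5, "travel": [0, 0, 0], "rotation": [0, 0, 0]},
    {"hand": 0.4, "travel": [0, 0, 0], "rotation": [0, 0, 0]},
    {"hand": 0.4, "travel": [0, 0, 0], "rotation": [0, 0, 0]},
    {"hand": 0.4, "travel": [0, 0, 0], "rotation": [0, 0, 0]},
    {"hand": 0.4, "travel": [0, 0, 0], "rotation": [0, 0, 0]},
  ],
)

```text
time: 33.17
eef_pos: [0.5735, -0.2442, 0.0284]
tcp_rot: [-0.279, 0.65, -0.65, 0.279]
contact_force: [0.7, 0.7, 1.0]
opening: 0.74
```

```bash
python3 - <<'E'
from h import *
tool([.52,0,.28],yaw=-np.radians(43.5))
E
```

```text
t 33.17 pos [ 0.5735 -0.2442  0.0284] open 0.74 F [0.7 0.7 1. ]
 units total [-0.467 -0.838 -0.691]
 tooldown [-4.e-04  4.e-04 -1.e+00] z axis yaw -43.54 q [-0.57  0.45  1.83  0.    0.87  0.19]
 rot units total [ 0.001 -0.001 -0.   ]
```

arm_command(
  steps=[
    {"hand": 0.4, "travel": [0, -0.12, 0], "rotation": [0, 0, 0]},
    {"hand": 0.4, "travel": [0, -0.18, 0], "rotation": [0, 0, 0]},
    {"hand": 0.4, "travel": [0, -0.18, 0], "rotation": [0, 0, 0]},
    {"hand": 0.4, "travel": [0, -0.18, 0], "rotation": [0, 0, 0]},
    {"hand": 0.4, "travel": [0, -0.18, 0], "rotation": [0, 0, 0]},
    {"hand": 0.4, "travel": [0, 0, 0], "rotation": [0, -0.342, 0]},
    {"hand": 0.4, "travel": [0, 0, 0], "rotation": [0, -0.342, 0]},
    {"hand": 0.4, "travel": [0, 0, 0], "rotation": [0, -0.342, 0]},
    {"hand": 0.4, "travel": [0, 0, 0], "rotation": [0, -0.342, 0]},
    {"hand": 0.4, "travel": [0, 0, 0], "rotation": [0, -0.342, 0]},
    {"hand": 0.4, "travel": [0, 0, 0], "rotation": [0, -0.342, 0]},
    {"hand": 0.4, "travel": [0, 0, 0], "rotation": [0, -0.342, 0]},
    {"hand": 0.4, "travel": [0, 0, 0], "rotation": [0, -0.342, 0]},
    {"hand": 0.4, "travel": [0, 0, 0], "rotation": [0, -0.342, 0]},
    {"hand": 0.4, "travel": [0, 0, 0], "rotation": [0, -0.342, 0]},
    {"hand": 0.4, "travel": [0, 0, 0], "rotation": [0, -0.342, 0]},
    {"hand": 0.4, "travel": [0, 0, 0], "rotation": [0, -0.342, 0]},
    {"hand": 0.4, "travel": [0, 0, 0], "rotation": [0, -0.342, 0]},
    {"hand": 0.4, "travel": [0, 0, 0], "rotation": [0, 0, 0]},
  ],
)

```text
time: 35.55
eef_pos: [0.5657, -0.2395, 0.2718]
tcp_rot: [-0.7, -0.017, 0.035, 0.713]
contact_force: [1.1, 0.1, -1.6]
opening: 0.737
```

```bash
python3 - <<'E'
from h import *
tool([.447,.202,.28],yaw=np.radians(90))
E
```

```text
t 35.55 pos [ 0.5657 -0.2395  0.2718] open 0.737 F [ 1.1  0.1 -1.6]
 units total [-0.287  0.008  1.497]
 tooldown [-0.0269  0.0166 -0.9995] z axis yaw 94.19 q [-0.57  0.16  1.7  -0.    1.32 -2.21]
 rot units total [-0.034  0.14  -0.05 ]
```

arm_command(
  steps=[
    {"hand": 0.4, "travel": [0, -0.02, 0], "rotation": [-0.034, 0.14, -0.05]},
    {"hand": 0.4, "travel": [-0.044, -0.005, 0.163], "rotation": [0, 0, 0]},
    {"hand": 0.4, "travel": [-0.044, 0, 0.163], "rotation": [0, 0, 0]},
    {"hand": 0.4, "travel": [-0.044, 0, 0.163], "rotation": [0, 0, 0]},
    {"hand": 0.4, "travel": [-0.044, 0, 0.163], "rotation": [0, 0, 0]},
    {"hand": 0.4, "travel": [-0.044, 0, 0.163], "rotation": [0, 0, 0]},
    {"hand": 0.4, "travel": [-0.044, 0, 0.163], "rotation": [0, 0, 0]},
    {"hand": 0.4, "travel": [-0.044, 0, 0.163], "rotation": [0, 0, 0]},
    {"hand": 0.4, "travel": [-0.044, 0, 0.163], "rotation": [0, 0, 0]},
    {"hand": 0.4, "travel": [-0.044, 0, 0.163], "rotation": [0, 0, 0]},
    {"hand": 0.4, "travel": [0, 0, 0], "rotation": [0, 0, 0]},
  ],
)

```text
time: 36.92
eef_pos: [0.4499, 0.2157, 0.2761]
tcp_rot: [-0.706, 0.016, -0.014, 0.708]
contact_force: [0.9, 0.1, -2.0]
opening: 0.734
```

```bash
python3 - <<'E'
from h import *
tilt([.447,.202,.20],(.015,0,-1),np.radians(90))
shot("wrist","w25")
E
```

```text
t 36.92 pos [0.4499 0.2157 0.2761] open 0.734 F [ 0.9  0.1 -2. ] down [-0.0028  0.0021 -1.    ]
 units total now-frame [-0.007  0.254 -0.047] goal-frame [-0.014  0.254 -0.046]  rot [-0.003 -0.083 -0.034]
```

View pics/w25.png

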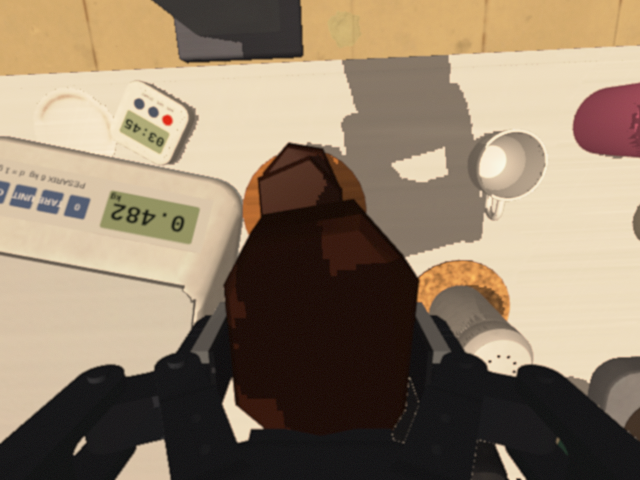

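arm_command(
  steps=[
    {"hand": 0.4, "travel": [-0.01, 0.08, -0.046], "rotation": [-0.003, -0.083, -0.034]},
    {"hand": 0.4, "travel": [0, 0.12, 0], "rotation": [0, 0, 0]},
    {"hand": 0.4, "travel": [0, 0.12, 0], "rotation": [0, 0, 0]},
    {"hand": 0.4, "travel": [0, 0, 0], "rotation": [0, 0, 0]},
  ],
)

```text
time: 37.48
eef_pos: [0.4496, 0.1957, 0.1785]
tcp_rot: [0.708, 0.002, 0.011, -0.706]
contact_force: [0.1, -0.1, -2.5]
opening: 0.735
```

```bash
python3 - <<'E'
from h import *
tilt([.4465,.2025,.1555],(.015,0,-1),np.radians(90))
E
```

```text
t 37.48 pos [0.4496 0.1957 0.1785] open 0.735 F [ 0.1 -0.1 -2.5] down [ 0.0179 -0.003  -0.9998]
 units total now-frame [-0.012  0.077  0.023] goal-frame [-0.011  0.077  0.023]  rot [ 0.006 -0.023  0.006]
```

arm_command(
  steps=[
    {"hand": 0.4, "travel": [-0.012, 0.035, 0.023], "rotation": [0.006, -0.023, 0.006]},
    {"hand": 0.4, "travel": [0, 0.035, 0], "rotation": [0, 0, 0]},
    {"hand": 0.4, "travel": [0, 0.005, 0], "rotation": [0, 0, 0]},
  ],
)

```text
time: 37.85
eef_pos: [0.449, 0.2024, 0.1585]
tcp_rot: [-0.707, -0.007, -0.008, 0.708]
contact_force: [0.7, 0.6, -2.1]
opening: 0.735
```

```bash
python3 - <<'E'
from h import *
tilt([.4465,.2025,.1525],(.015,0,-1),np.radians(90))
E
```

```text
t 37.85 pos [0.449  0.2024 0.1585] open 0.735 F [ 0.7  0.6 -2.1] down [ 0.0208  0.0014 -0.9998]
 units total now-frame [-0.009  0.02   0.   ] goal-frame [-0.009  0.02   0.   ]  rot [-0.003 -0.004  0.011]
```

arm_command(
  steps=[
    {"hand": 0.4, "travel": [-0.009, 0.012, 0], "rotation": [-0.003, -0.004, 0.011]},
    {"hand": 0.4, "travel": [0, 0.008, 0], "rotation": [0, 0, 0]},
  ],
)

```text
time: 38.1
eef_pos: [0.447, 0.2028, 0.1532]
tcp_rot: [-0.707, -0.006, -0.006, 0.707]
contact_force: [-0.5, -0.1, -2.0]
opening: 0.739
```

```bash
python3 - <<'E'
from h import *
tilt([.4465,.2025,.1525],(.015,0,-1),np.radians(90))
E
```

```text
t 38.1 pos [0.447  0.2028 0.1532] open 0.739 F [-0.5 -0.1 -2. ] down [ 1.690e-02  2.000e-04 -9.999e-01]
 units total now-frame [-0.002  0.002 -0.001] goal-frame [-0.002  0.002 -0.001]  rot [-0.     0.     0.004]
```

arm_command(
  steps=[
    {"hand": 0.4, "travel": [0, 0.008, 0], "rotation": [0, 0, 0]},
  ],
)

```text
time: 38.22
eef_pos: [0.4474, 0.2029, 0.1526]
tcp_rot: [0.707, 0.006, 0.006, -0.707]
contact_force: [-8.1, -2.2, 15.9]
opening: 0.736
```

arm_command(
  steps=[
    {"hand": 0.85, "travel": [0, -0.004, 0], "rotation": [0, 0, 0]},
    {"hand": 1, "travel": [0, 0, 0], "rotation": [0, 0, 0]},
    {"hand": 1, "travel": [0, 0, 0], "rotation": [0, 0, 0]},
    {"hand": 1, "travel": [0, -0.1, 0], "rotation": [0, 0, 0]},
    {"hand": 1, "travel": [0, -0.15, 0], "rotation": [0, 0, 0]},
    {"hand": 1, "travel": [0, -0.15, 0], "rotation": [0, 0, 0.03]},
  ],
)

```text
time: 38.98
eef_pos: [0.4437, 0.2025, 0.2733]
tcp_rot: [0.708, -0.002, -0.002, -0.707]
contact_force: [0.7, -0.3, 0.3]
opening: 1.002
```

```bash
python3 - <<'E'
from h import *
p,d,W,c,E=shot("wrist","w26")
slabs(p,W,(.37,.53,.1,.3),zlo=.13,zhi=.18)
m=(np.hypot(W[...,0]-.415,W[...,1]-.38)<.09)&(W[...,2]>.044)&(W[...,2]<.06)
print("cup", disc(c,E,m,.054,.031)[:2] if m.sum()>50 else m.sum())
for n in("side","scene"):
  p,d,W,c,E=shot(n,n+"26");slabs(p,W,(.37,.53,.1,.3),zlo=.13,zhi=.19)
  cv2.imwrite(f"pics/{n}26.png",cv2.resize(p[170:290,230:350],None,fx=5,fy=5))
  for m in ctrl.masks_of(n,"cup_mid")[:2]: print(n,"cup",m["score"],m["at"],np.nanmedian(W[m["region"]],0).round(3))
tool([.417,.38,.28],yaw=np.radians(90))
E
```

```text
slab n 11942 cen [446.3 202.8] size [62.2 93.7] thick-yaw 179.5 ztop 155.8 slope 0.057 dir 177.1
cup (array([0.41433834, 0.38186425]), np.float64(0.0007490476339732169))
slab n 548 cen [445.8 198.1] size [61.9 92.4] thick-yaw -179.6 ztop 153.7 slope 0.082 dir 148.8
side cup 0.69 [262.7, 223.1] [0.418 0.381 0.031]
slab n 420 cen [440.4 197.1] size [62.1 90.8] thick-yaw 176.1 ztop 154.6 slope 0.075 dir 128.4
scene cup 0.82 [266.8, 229.3] [0.417 0.383 0.034]
scene cup 0.64 [289.0, 218.2] [0.536 0.382 0.004]
t 39.23 pos [0.4439 0.2025 0.2718] open 1.001 F [ 0.6 -0.3 -0.2]
 units total [-0.09  -0.028  0.592]
 tooldown [-0.0052 -0.0015 -1.    ] z axis yaw 90.02 q [ 0.22 -0.15  2.   -0.    1.29 -1.35]
 rot units total [ 0.003  0.001 -0.01 ]
```

View pics/w26.png

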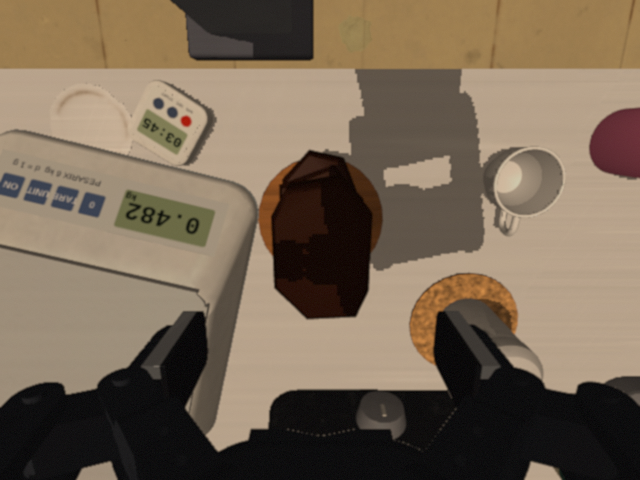

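View pics/side26.png

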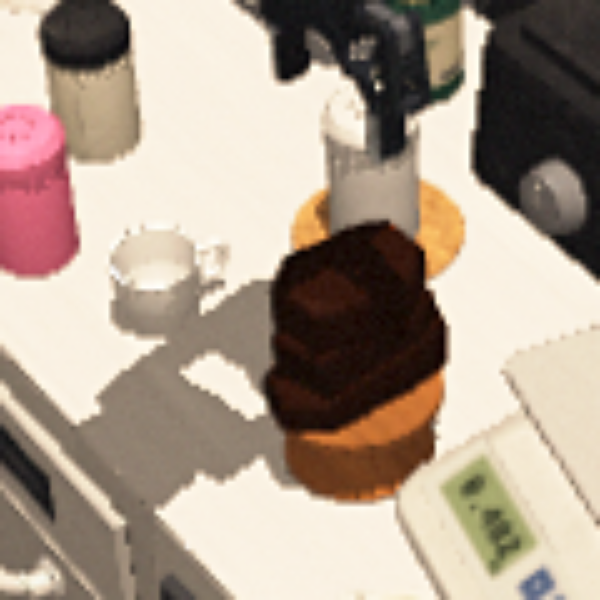

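The pile top now slopes 0.057 rad, and every slab is within about 3 mm of the axis. Next is the cup: centre about (0.414, 0.382), with its ear pointing at yaw about -23°.

arm_command(
  steps=[
    {"hand": 1, "travel": [-0.025, 0, 0.15], "rotation": [0, 0, 0]},
    {"hand": 1, "travel": [-0.025, 0, 0.15], "rotation": [0, 0, 0]},
    {"hand": 1, "travel": [-0.025, 0, 0.15], "rotation": [0, 0, 0]},
    {"hand": 1, "travel": [-0.025, 0, 0.15], "rotation": [0, 0, 0]},
    {"hand": 1, "travel": [0, 0.05, 0], "rotation": [0, 0.26, 0]},
    {"hand": 1, "travel": [0, 0.05, 0], "rotation": [0, 0.26, 0]},
    {"hand": 1, "travel": [0, 0, 0], "rotation": [0, 0.26, 0]},
    {"hand": 1, "travel": [0, 0, 0], "rotation": [0, 0, 0]},
  ],
)

```text
time: 40.22
eef_pos: [0.4055, 0.384, 0.2209]
tcp_rot: [0.7, -0.157, 0.138, -0.683]
contact_force: [-0.4, -0.6, -0.7]
opening: 1.002
```

```bash
cat >> h.py <<'E'
def cup(p,W,c,E,x,y,zb=0.):
    m=(np.hypot(W[...,0]-x,W[...,1]-y)<.06)&(W[...,2]>zb+.047)&(W[...,2]<zb+.062)
    cc,res,_=disc(c,E,m,zb+.054,.031)
    q=W[(np.hypot(W[...,0]-cc[0],W[...,1]-cc[1])<.07)&(np.hypot(W[...,0]-cc[0],W[...,1]-cc[1])>.037)&(W[...,2]>zb+.008)&(W[...,2]<zb+.06)]
    e=np.median(q,0)[:2]-cc if len(q)>5 else np.array([np.nan]*2)
    print("cup",cc.round(4),"res",round(res,4),"ear yaw",np.degrees(np.arctan2(e[1],e[0])).round(1),len(q))
    return cc
E
python3 - <<'E'
from h import *
p,d,W,c,E=shot("wrist","w27")
cup(p,W,c,E,.4143,.3819)
tool([.4143,.3819,.13],yaw=np.radians(67))
for m in ctrl.masks_of("wrist","shaker_mid")[:3]: print(m["score"],m["at"],np.nanmedian(W[m["region"]],0).round(3))
E
```

```text
cup [0.4137 0.3841] res 0.0006 ear yaw -3.3 132
t 40.27 pos [0.4053 0.3838 0.2206] open 0.998 F [-0.5  0.7  0.1]
 units total [0.037 0.301 0.015]
 tooldown [-0.0323 -0.0178 -0.9993] z axis yaw 65.94 q [ 0.58  0.08  1.88  0.    1.22 -0.58]
 rot units total [ 0.056 -0.036 -0.043]
0.91 [380.7, 402.0] [0.548 0.373 0.065]
0.89 [632.8, 60.2] [0.385 0.649 0.009]
0.55 [470.1, 140.9] [0.377 0.487 0.108]
```

View pics/w27.png

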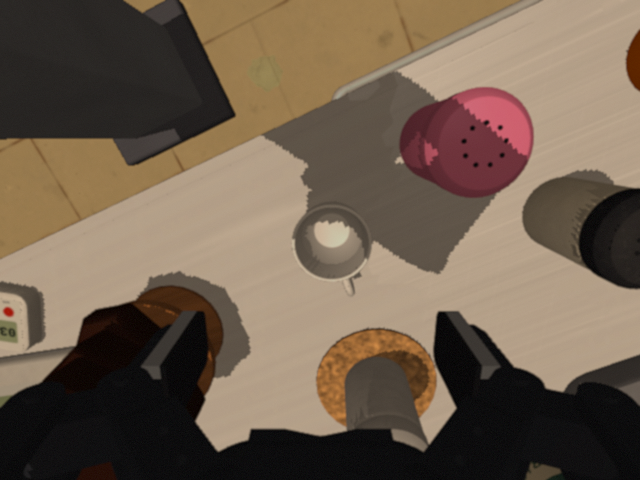

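arm_command(
  steps=[
    {"hand": 1, "travel": [0.03, 0.08, 0.015], "rotation": [0.056, -0.35, -0.043]},
    {"hand": 1, "travel": [0, 0.1, 0], "rotation": [0, -0.34, 0]},
    {"hand": 1, "travel": [0, 0.08, 0], "rotation": [0, 0, 0]},
    {"hand": 1, "travel": [0, 0, 0], "rotation": [0, 0, 0]},
  ],
)

```text
time: 40.83
eef_pos: [0.4159, 0.384, 0.1415]
tcp_rot: [-0.705, 0.014, -0.015, 0.709]
contact_force: [-0.5, 1.0, -0.1]
opening: 1.002
```

```bash
python3 - <<'E'
from h import *
p,d,W,c,E=shot("wrist","w28")
cup(p,W,c,E,.4143,.3819)
tool([.414,.3835,.08],yaw=np.radians(87))
E
```

```text
cup [0.4136 0.3838] res 0.0005 ear yaw -4.6 173
t 40.88 pos [0.4167 0.3846 0.1429] open 1.001 F [-0.5 -1.3 -0.1]
 units total [-0.01   0.21  -0.005]
 tooldown [ 0.0043  0.0062 -1.    ] z axis yaw 87.61 q [ 0.57  0.17  1.94  0.    1.03 -0.97]
 rot units total [-0.012  0.02   0.008]
```

View pics/w28.png

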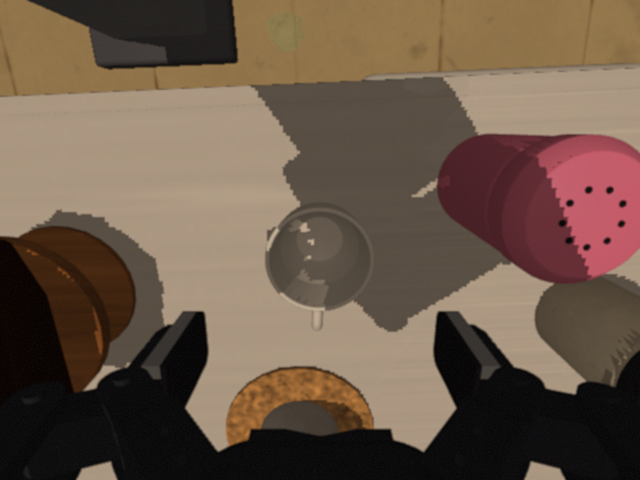

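arm_command(
  steps=[
    {"hand": 1, "travel": [-0.01, 0.09, -0.003], "rotation": [-0.012, 0, 0.008]},
    {"hand": 1, "travel": [0, 0.09, 0], "rotation": [0, 0, 0]},
    {"hand": 1, "travel": [0, 0.03, 0], "rotation": [0, 0, 0]},
  ],
)

```text
time: 41.25
eef_pos: [0.4178, 0.3865, 0.0851]
tcp_rot: [-0.705, 0.011, -0.018, 0.709]
contact_force: [0.4, 0.2, 0.4]
opening: 1.006
```

```bash
python3 - <<'E'
from h import *
p,d,W,c,E=shot("wrist","w29")
tool([.4138,.3838,.046],yaw=np.radians(87))
E
```

```text
t 41.3 pos [0.4177 0.3864 0.0847] open 1.0 F [-0.4 -0.4 -1.6]
 units total [-0.014  0.129 -0.01 ]
 tooldown [ 0.0096  0.0063 -0.9999] z axis yaw 87.69 q [ 0.57  0.26  1.96  0.    0.92 -0.96]
 rot units total [-0.013  0.023  0.018]
```

View pics/w29.png

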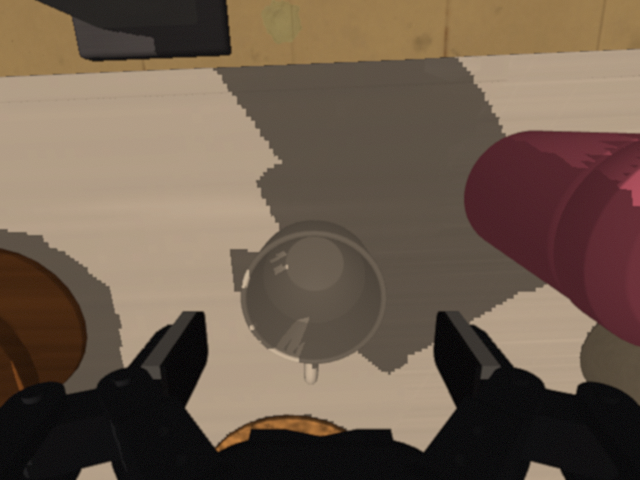

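arm_command(
  grip_force=28,
  steps=[
    {"hand": 1, "travel": [-0.014, 0.05, -0.01], "rotation": [-0.013, 0.02, 0.018]},
    {"hand": 1, "travel": [0, 0.05, 0], "rotation": [0, 0, 0]},
    {"hand": 1, "travel": [0, 0.02, 0], "rotation": [0, 0, 0]},
  ],
)

```text
time: 41.68
eef_pos: [0.4152, 0.3847, 0.0497]
tcp_rot: [-0.706, 0.017, -0.019, 0.708]
contact_force: [-0.1, -0.4, -0.6]
opening: 1.003
```

```bash
python3 - <<'E'
from h import *
tool([.4138,.3838,.046],yaw=np.radians(87))
p,d,W,c,E=shot("wrist","w30")
E
```

```text
t 41.67 pos [0.4152 0.3847 0.0497] open 1.003 F [-0.1 -0.4 -0.6]
 units total [-0.005  0.012 -0.003]
 tooldown [ 0.004   0.0025 -1.    ] z axis yaw 87.07 q [ 0.57  0.31  1.97 -0.    0.86 -0.95]
 rot units total [-0.005  0.002  0.007]
```

View pics/w30.png

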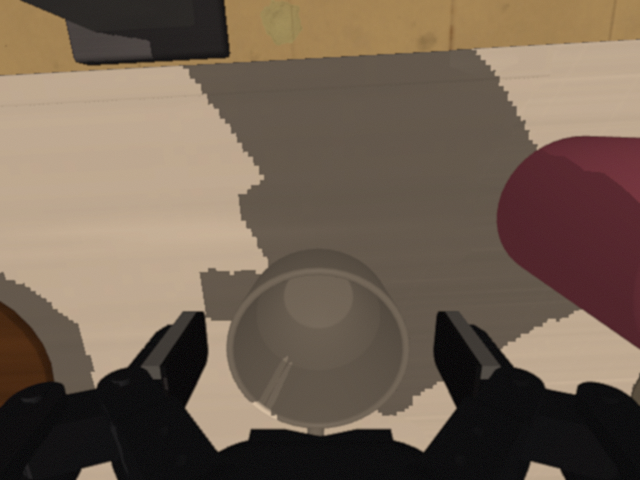

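arm_command(
  grip_force=28,
  steps=[
    {"hand": 1, "travel": [-0.005, 0.01, -0.002], "rotation": [-0.005, 0, 0.007]},
    {"hand": 0.7, "travel": [0, 0, 0], "rotation": [0, 0, 0]},
    {"hand": 0.5, "travel": [0, 0, 0], "rotation": [0, 0, 0]},
    {"hand": 0.5, "travel": [0, 0, 0], "rotation": [0, 0, 0]},
    {"hand": 0.5, "travel": [0, 0, 0], "rotation": [0, 0, 0]},
    {"hand": 0.5, "travel": [0, 0, 0], "rotation": [0, 0, 0]},
  ],
)

```text
time: 42.48
eef_pos: [0.4139, 0.3844, 0.0468]
tcp_rot: [-0.707, 0.018, -0.018, 0.707]
contact_force: [0.0, -0.7, -0.3]
opening: 0.698
```

```bash
python3 - <<'E'
from h import *
tool([.4138,.3838,.046],yaw=np.radians(87))
p,d,W,c,E=shot("wrist","w31")
E
```

```text
t 42.48 pos [0.4139 0.3844 0.0468] open 0.698 F [ 0.  -0.7 -0.3]
 units total [-0.     0.003 -0.002]
 tooldown [ 5.e-04  2.e-04 -1.e+00] z axis yaw 87.08 q [ 0.57  0.31  1.97 -0.    0.86 -0.95]
 rot units total [-0.     0.003  0.001]
```

View pics/w31.png

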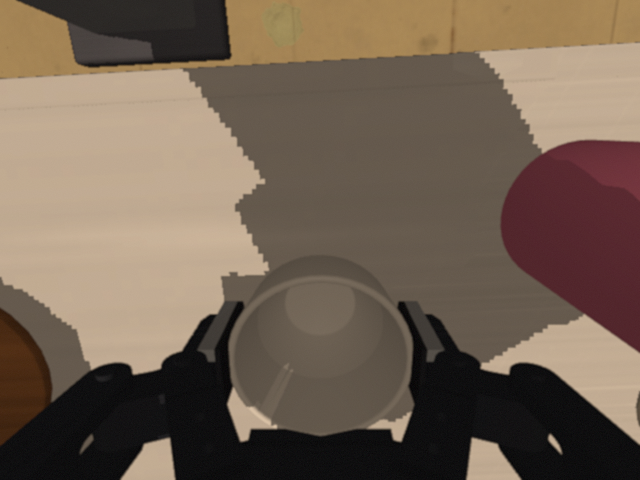

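arm_command(
  steps=[
    {"hand": 0.5, "travel": [0, -0.08, 0], "rotation": [0, 0, 0]},
    {"hand": 0.5, "travel": [0, -0.15, 0], "rotation": [0, 0, 0]},
    {"hand": 0.5, "travel": [0, -0.15, 0], "rotation": [0, 0, 0]},
    {"hand": 0.5, "travel": [0, -0.15, 0], "rotation": [0, 0, 0]},
    {"hand": 0.5, "travel": [0, -0.15, 0], "rotation": [0, 0, 0]},
    {"hand": 0.5, "travel": [0, -0.1, 0], "rotation": [0, 0, 0]},
    {"hand": 0.5, "travel": [0, 0, 0], "rotation": [0, 0, 0]},
  ],
)

```text
time: 43.4
eef_pos: [0.4122, 0.3833, 0.2847]
tcp_rot: [0.708, -0.02, 0.016, -0.706]
contact_force: [0.2, 0.5, -1.9]
opening: 0.698
```

```bash
python3 - <<'E'
from h import *
tilt([.446,.2025,.28],(-.057,0,-1),np.radians(90))
p,d,W,c,E=shot("wrist","w32")
E
```

```text
t 43.4 pos [0.4122 0.3833 0.2847] open 0.698 F [ 0.2  0.5 -1.9] down [-0.0054 -0.0032 -1.    ]
 units total now-frame [ 0.143  0.017 -0.596] goal-frame [ 0.113  0.009 -0.603]  rot [ 0.004 -0.098  0.099]
```

View pics/w32.png

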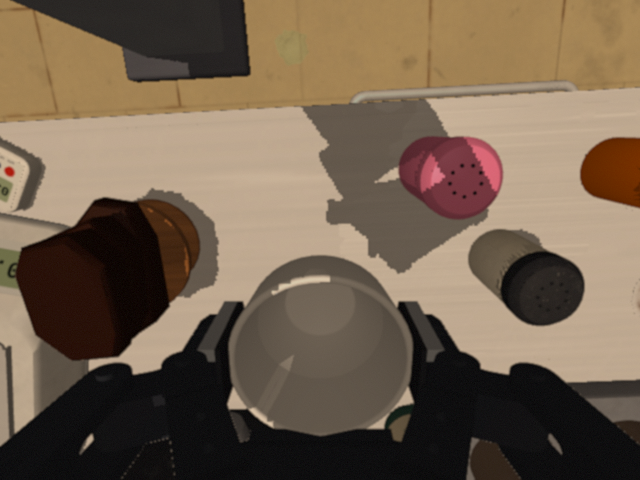

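arm_command(
  steps=[
    {"hand": 0.5, "travel": [0.03, 0, -0.15], "rotation": [0.004, -0.098, 0.099]},
    {"hand": 0.5, "travel": [0.03, 0, -0.15], "rotation": [0, 0, 0]},
    {"hand": 0.5, "travel": [0.03, 0, -0.15], "rotation": [0, 0, 0]},
    {"hand": 0.5, "travel": [0.025, 0, -0.15], "rotation": [0, 0, 0]},
    {"hand": 0.5, "travel": [0, 0, 0], "rotation": [0, 0, 0]},
  ],
)

```text
time: 44.08
eef_pos: [0.4394, 0.1963, 0.267]
tcp_rot: [0.709, -0.028, -0.031, -0.704]
contact_force: [-0.5, 0.8, -1.2]
opening: 0.696
```

```bash
python3 - <<'E'
from h import *
tilt([.4485,.2025,.215],(-.057,0,-1),np.radians(90))
E
```

```text
t 44.08 pos [0.4394 0.1963 0.267 ] open 0.696 F [-0.5  0.8 -1.2] down [-0.0823 -0.0085 -0.9966]
 units total now-frame [0.045 0.17  0.022] goal-frame [0.04  0.171 0.021]  rot [ 0.016  0.007 -0.049]
```

arm_command(
  steps=[
    {"hand": 0.5, "travel": [0.02, 0.05, 0.021], "rotation": [0.016, 0.007, -0.049]},
    {"hand": 0.5, "travel": [0.015, 0.07, 0], "rotation": [0, 0, 0]},
    {"hand": 0.5, "travel": [0, 0.04, 0], "rotation": [0, 0, 0]},
    {"hand": 0.5, "travel": [0, 0, 0], "rotation": [0, 0, 0]},
  ],
)

```text
time: 44.58
eef_pos: [0.4429, 0.2032, 0.2096]
tcp_rot: [0.707, -0.024, -0.024, -0.706]
contact_force: [1.3, 0.1, -1.2]
opening: 0.696
```

```bash
python3 - <<'E'
from h import *
tilt([.4485,.2025,.2045],(-.057,0,-1),np.radians(90))
for n in("side","scene"):
  p,d,W,c,E=shot(n)
  cv2.imwrite(f"pics/{n}33.png",cv2.resize(p[150:270,230:350],None,fx=5,fy=5))
E
```

```text
t 44.58 pos [0.4429 0.2032 0.2096] open 0.696 F [ 1.3  0.1 -1.2] down [-6.830e-02 -7.000e-04 -9.977e-01]
 units total now-frame [ 0.02   0.016 -0.002] goal-frame [ 0.02   0.016 -0.002]  rot [ 0.001 -0.    -0.022]
```

View pics/side33.png

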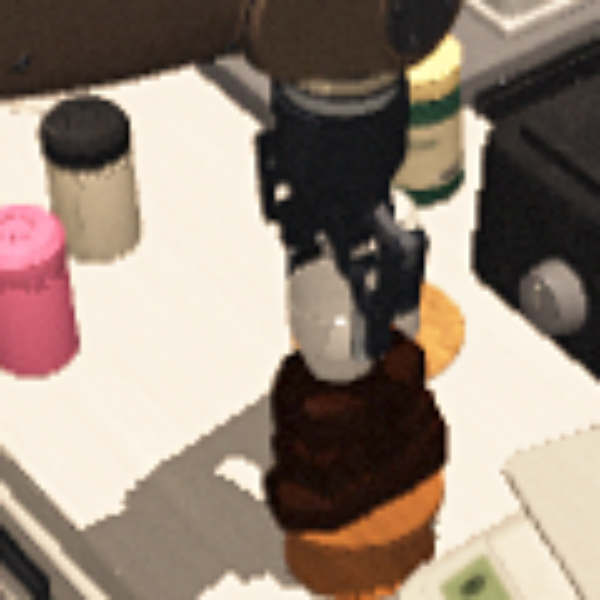

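arm_command(
  steps=[
    {"hand": 0.5, "travel": [0.02, 0.004, -0.002], "rotation": [0, 0, -0.022]},
    {"hand": 0.5, "travel": [0, 0.01, 0], "rotation": [0, 0, 0]},
  ],
)

```text
time: 44.92
eef_pos: [0.4512, 0.2031, 0.2085]
tcp_rot: [-0.707, 0.017, 0.017, 0.707]
contact_force: [-0.5, 0.7, -1.9]
opening: 0.695
```

```bash
python3 - <<'E'
from h import *
tilt([.4485,.2025,.2025],(-.057,0,-1),np.radians(90))
E
```

```text
t 44.92 pos [0.4512 0.2031 0.2085] open 0.695 F [-0.5  0.7 -1.9] down [-4.890e-02  7.000e-04 -9.988e-01]
 units total now-frame [-0.008  0.02  -0.002] goal-frame [-0.008  0.021 -0.002]  rot [-0.001  0.     0.015]
```

arm_command(
  steps=[
    {"hand": 0.5, "travel": [-0.006, 0.01, -0.002], "rotation": [0, 0, 0.015]},
    {"hand": 0.5, "travel": [0, 0.009, 0], "rotation": [0, 0, 0]},
  ],
)

```text
time: 45.18
eef_pos: [0.4493, 0.2025, 0.2032]
tcp_rot: [-0.706, 0.02, 0.02, 0.707]
contact_force: [1.0, 0.6, -0.5]
opening: 0.699
```

```bash
python3 - <<'E'
from h import *
tilt([.4485,.2025,.2025],(-.057,0,-1),np.radians(90))
E
```

```text
t 45.17 pos [0.4493 0.2025 0.2032] open 0.699 F [ 1.   0.6 -0.5] down [-0.0561  0.001  -0.9984]
 units total now-frame [-0.002  0.002 -0.   ] goal-frame [-0.002  0.002 -0.   ]  rot [-0.002  0.     0.002]
```

arm_command(
  steps=[
    {"hand": 0.5, "travel": [0, 0.005, 0], "rotation": [0, 0, 0]},
  ],
)

```text
time: 45.3
eef_pos: [0.4499, 0.2026, 0.2029]
tcp_rot: [-0.706, 0.019, 0.019, 0.707]
contact_force: [-0.6, -0.1, 7.3]
opening: 0.697
```

arm_command(
  steps=[
    {"hand": 0.76, "travel": [0, -0.002, 0], "rotation": [0, 0, 0]},
    {"hand": 0.9, "travel": [0, 0, 0], "rotation": [0, 0, 0]},
    {"hand": 1, "travel": [0, 0, 0], "rotation": [0, 0, 0]},
    {"hand": 1, "travel": [0, 0, 0], "rotation": [0, 0, 0]},
  ],
)

```text
time: 45.8
eef_pos: [0.4499, 0.2026, 0.2037]
tcp_rot: [-0.706, 0.019, 0.019, 0.707]
contact_force: [0.1, -0.4, -0.1]
opening: 0.999
```

```bash
python3 - <<'E'
from h import *
tilt([.4485,.2025,.2025],(-.057,0,-1),np.radians(90))
shot("wrist","w34")
E
```

```text
t 45.8 pos [0.4499 0.2026 0.2037] open 0.999 F [ 0.1 -0.4 -0.1] down [-0.054   0.0015 -0.9985]
 units total now-frame [-0.005  0.004 -0.   ] goal-frame [-0.004  0.004 -0.   ]  rot [-0.003 -0.     0.006]
```

View pics/w34.png

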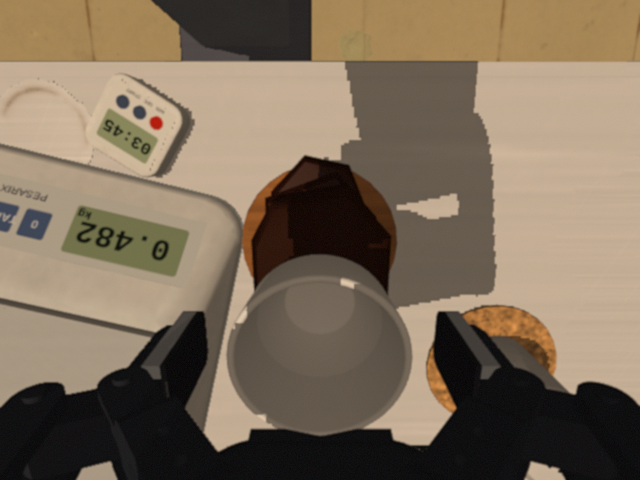

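arm_command(
  steps=[
    {"hand": 1, "travel": [0, -0.08, 0], "rotation": [0, 0, 0]},
    {"hand": 1, "travel": [0, -0.12, 0], "rotation": [0, 0, 0]},
    {"hand": 1, "travel": [0, -0.15, 0], "rotation": [0, 0, 0]},
    {"hand": 1, "travel": [0, -0.15, 0], "rotation": [0, 0, -0.1]},
    {"hand": 1, "travel": [0, 0, 0], "rotation": [0, 0, 0]},
  ],
)

```text
time: 46.48
eef_pos: [0.4577, 0.2023, 0.3564]
tcp_rot: [-0.707, 0.001, 0.001, 0.707]
contact_force: [-0.2, 0.9, 0.6]
opening: 0.996
```

```bash
cat > fin.py <<'E'
from h import *
import sys
k=sys.argv[1]
tool([.447,.202,.3])
p,d,W,c,E=shot("wrist","w"+k)
cup(p,W,c,E,.446,.2025,.155)
q=W[(np.hypot(W[...,0]-.446,W[...,1]-.2025)<.045)&(W[...,2]>.2)&(W[...,2]<.235)]
co=np.linalg.lstsq(np.c_[q[:,:2],np.ones(len(q))],q[:,2],rcond=None)[0];print("rim plane slope",co[:2].round(3),np.median(q[:,2]).round(4),len(q))
m=(np.hypot(W[...,0]-.577,W[...,1]-.361)<.07)&(W[...,2]>.1)&(W[...,2]<.13)
if m.sum()>200: print("shaker lid",disc(c,E,m,.11,.032)[:2])
for n in("side","scene"):
  p,d,W,c,E=shot(n)
  cv2.imwrite(f"pics/{n}{k}.png",cv2.resize(p[150:270,230:350],None,fx=5,fy=5))
  for lo,hi in((.015,.05),(.05,.085)):
    q=W[(np.hypot(W[...,0]-.572,W[...,1]-.36)<.05)&(W[...,2]>lo)&(W[...,2]<hi)];print(n,"shaker",circ(q,.031)[:2].round(4),len(q))
  for lo,hi in((.07,.09),(.095,.118),(.128,.15)):
    q=W[(np.hypot(W[...,0]-.446,W[...,1]-.2025)<.07)&(W[...,2]>lo)&(W[...,2]<hi)];print(n,"layer",lo,np.nanmean(q,0).round(3),len(q))
E
python3 fin.py 35
```

```text
t 46.48 pos [0.4577 0.2023 0.3564] open 0.996 F [-0.2  0.9  0.6]
 units total [-0.035  0.188 -0.001]
 tooldown [-3.7e-03  8.0e-04 -1.0e+00] z axis yaw 89.99 q [ 0.21 -0.17  1.87  0.    1.44 -1.36]
cup [0.4503 0.2022] res 0.0006 ear yaw -1.2 116
rim plane slope [-0.088  0.003] 0.208 1663
shaker lid (array([0.5705155 , 0.35799285]), np.float64(0.0008500145653493971))
side shaker [0.5979 0.3045] 16
side shaker [0.5745 0.3606] 36
side layer 0.07 [0.426 0.18  0.081] 219
side layer 0.095 [0.436 0.177 0.107] 198
side layer 0.128 [0.433 0.179 0.139] 177
scene shaker [0.574  0.3604] 71
scene shaker [0.5735 0.3588] 80
scene layer 0.07 [0.419 0.183 0.081] 185
scene layer 0.095 [0.429 0.18  0.107] 143
scene layer 0.128 [0.426 0.182 0.14 ] 138
```

View pics/w35.png

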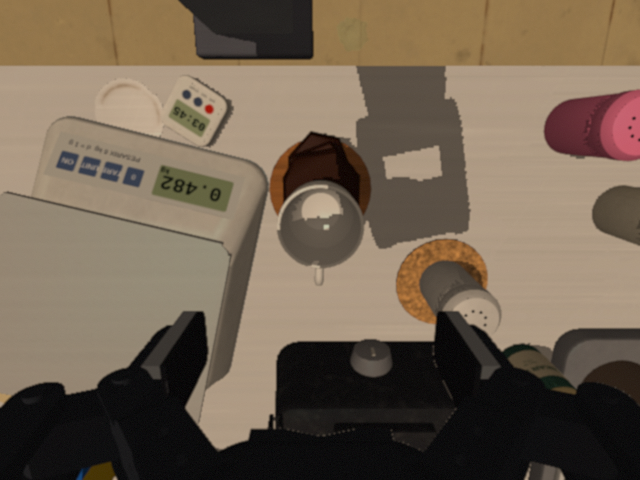

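View pics/side35.png

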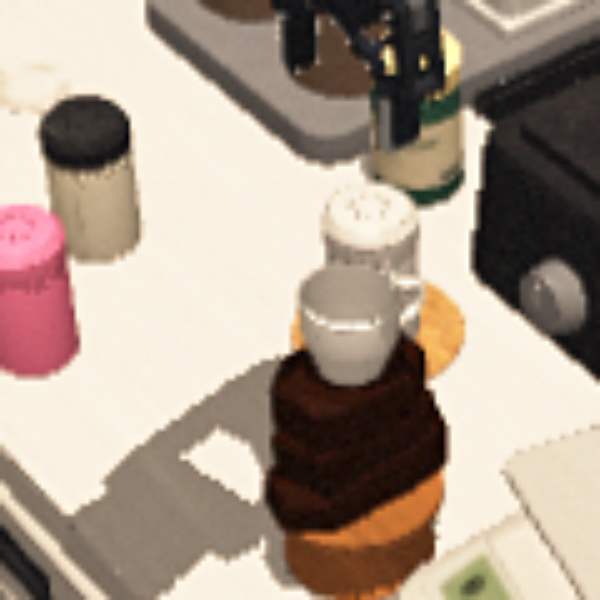

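View pics/scene35.png

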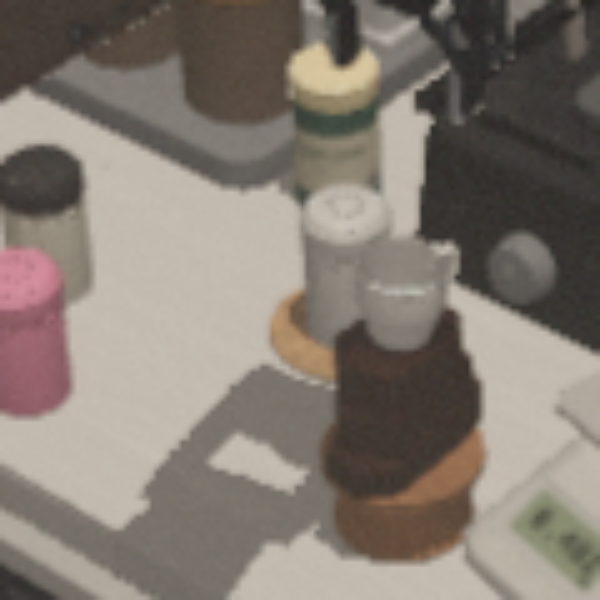

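```bash
python3 - <<'E'
from h import *
p,d,W,c,E=shot("wrist")
q=W[(np.hypot(W[...,0]-.4503,W[...,1]-.2022)<.036)&(W[...,2]>.19)&(W[...,2]<.225)]
rr=np.hypot(q[:,0]-.4503,q[:,1]-.2022);a=np.arctan2(q[:,1]-.2022,q[:,0]-.4503)
T=[]
for k in np.arange(-np.pi,np.pi,np.pi/9):
    s=q[(a>=k)&(a<k+np.pi/9)&(rr>.025)]
    if len(s)>5: T.append(s[np.argsort(s[:,2])[-max(4,len(s)//6):]].mean(0))
T=np.array(T);co=np.linalg.lstsq(np.c_[T[:,:2],np.ones(len(T))],T[:,2],rcond=None)[0]
print(len(T),co[:2].round(3),T[:,2].round(4))
p,d,W,c,E=shot("side","side36")
for t in("kitchen_timer","marker_pen"):
  for m in ctrl.masks_of("side",t)[:1]: print(t,m["score"],np.nanmedian(W[m["region"]],0).round(3))
slabs(p,W,(.3,.7,-.55,-.15))
E
```

```text
18 [-0.071  0.004] [0.212  0.2119 0.2117 0.211  0.2102 0.2094 0.2087 0.2083 0.2082 0.2082
 0.2084 0.209  0.2097 0.2103 0.211  0.2118 0.2121 0.2123]
kitchen_timer 0.79 [0.359 0.052 0.016]
marker_pen 0.57 [ 0.339 -0.319  0.01 ]
```

View pics/side36.png

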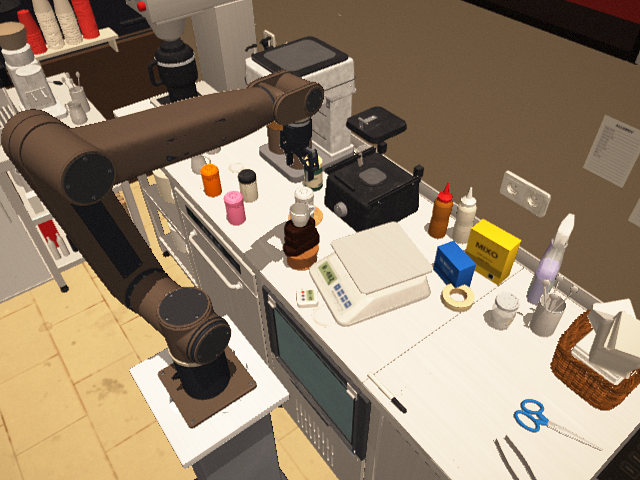

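```bash
python3 - <<'E'
from plant import ctrl
print(ctrl.sign_off()); print(ctrl.get_state()["time"])
E
```

```text
the job is handed in; nothing more can be done
None
the job is handed in; nothing more can be done
```

The hot-chocolate display is built and handed in at about 47 s of the 210 s. Sign-off gives no verdict, so I don't know the official result.

**What I did:**
- **Shaker:** the white shaker is upright on the coaster, with the pink and orange look-alikes left alone.
- **Slabs:** I stacked `lump_1`, `lump_2` and `lump_4` on the pedestal, with the thick end of `lump_1` facing +x and the other two facing -x. `lump_3` was not seen in any camera view.
- **Cup:** the china cup is upright on top.

**Last checks:**

| Item | Measured | Limit |
|---|---|---|
| Shaker from coaster centre | about 5 mm | 28 mm |
| Slab centres from pedestal axis, measured as each was laid | about 3 mm | 25 mm |
| Slope of pile top, measured before the cup went on | 0.057 rad | 0.22 rad (slab tilt) |
| Cup from pedestal axis | about 4 mm | 30 mm |
| Cup tilt | 0.06–0.07 rad | 0.13 rad |

The timer and the pen read the same positions as at the start, to within about 3 mm. The gripper was open and about 0.15 m above the pile.

**Where readings disagreed:**
- **Cup tilt:** a first rough rim fit gave 0.088 rad, because it picked up points off the rim. A rim-only fit gave 0.071. The cup still leans a little along x, which shows slightly in the side view.
- **Pedestal and pile position:** the scene and side cameras placed them 3–7 mm nearer themselves than the wrist camera did. I used the wrist values.

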